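# Load the lids into the canteen steriliser and start it

## Robot

A 6-joint arm with a two-finger parallel gripper is mounted at the origin on the work surface. World frame = base frame: x ahead of the robot, y to its left, z up, the work surface at z = 0. Lengths are in m, angles in rad, forces in N, time in s.
With the tool pointing down it reaches from about 0.275 to 0.825 m from the base axis. Payload 4.9 kg.
Tool frame: the origin (TCP) lies midway between the tips of the shut fingers; the grasp point (between the pads) lies 19 mm behind it (bot.grasp_offset is the distance from the TCP to the grasp point, in m); z points along the fingers, x is the direction in which the jaws open and shut, and the axes are right-handed (so a half turn about z gives the same grasp; the last joint's range is limited). The gripper opens to 85 mm and grips with 20 to 120 N. Pads are 22 mm wide; open, the fingers measure 114 mm over their backs; the gripper's body (76 mm by 85 mm) begins 54 mm behind the grasp point. The pads swing forward as they close: fully open they stand 13 mm farther back than shut.
Start: joints at [1.167, 0.326, -0.193, 1.052, 0, 1.437], TCP at [0.147, 0.53, 0.199] pointing down, gripper open.
Joint ranges: [-2.65, 2.65], [-0.97, 1.79], [-1.3, 1.35], [-1.93, 2.1], [-1.47, 1.37], [-3.14, 3.14]. Speed limits (rad/s): [2.57, 2.57, 3.14, 3.14, 3.14, 3.14].

## Interface

Orientations are given as a rotation vector (axis times angle).
In Python, from workcell import get_obs, vision, job_done, bot gives the robot as it stands.
- The arm moves only by the tool carry_out, never from a script. Its argument "motion" is a list of rows, each a list of 4 numbers: the shift along the tool's x, y, z in cm, then the turn about the tool's z in rad. A call has 1 to 12 rows; each row is the pose to reach, as a shift and turn from the pose commanded when the call began, along the tool's axes at that moment; what a row does not reach only later rows make up. A row lasts 1/12 s, in which the tool goes at most 41.7 mm and 7.16 degrees, less where a joint would pass 70% of its speed; a pose out of reach is approached as far as the arm can. A call with a gripper value outside its range is refused whole. "claw" is the closure, from 0 (fully open) to 1 (shut), set as the call begins (left out, the last holds). The fingers move at their own pace and stop on an object; "grip_force" is the grip in N (left out, the last holds). Time passes only in rows, so rows that repeat a pose let the fingers close. It gives the time, the measured TCP pose, the force and the opening at its end, in the units of the state.
- get_obs(): the state, without advancing time (a new reading comes with each control period).
- vision.read_camera(name): name is "scene" or "top" or "wrist"; returns the picture (400x640x3 uint8, red, green, blue); there is no depth.
- vision.camera_params(name): a dict with "camera_matrix" (3x3 intrinsics, pixels), "R" (3x3) and "t" (3): a world point X has camera coordinates R X + t. Camera axes: x right, y down, z forward; pixel columns grow to the right and rows downward; lengths in m; the calibration is good to about 2 mm. A picture is of the moment at which its call begins: read the wrist's pose just before it. camera_params takes no time and is no camera call; for the wrist camera it gives the pose at the moment of the call.
- job_done(): hands the job in, once; it reports no verdict.
The state is a dict: "time": time; "qpos": joint angles; "dq": joint speeds; "joint_torque": joint torques, N m; "position": TCP position; "orientation": TCP orientation; "ft_force": force on the tool from outside, world axes, zero at the start; "moment": the same for the moment, N m; "gripper_width": finger opening in m.
Only numpy, scipy, OpenCV 4.12 (cv2) and the standard library are available. Lean on these libraries where they do the work, as an engineer would, in place of code of your own. Each camera call takes 0.05 s, during which the arm holds its last target.

## Task

Swing the steriliser's slot guard out by its post until it snaps into its fully open end, then push every small oblong steel lid through the slot so that it drops right inside. Then swing the guard fully shut across the slot again and press the start button fully down and let it come back up; never press start with the guard open, and leave the round lid, the cup and the carton where they are.

Things in the scene. Friction and masses are not known exactly. Their poses are not given: they have to be found in the camera images.
- steriliser: tabletop steriliser, a fixed steel box with a clear roof, 240 deep (x) x 200 wide (y) x 180 tall, polished and slippery (friction about 0.2); origin at the centre of its underside, z up. Its front wall (outer face at x = -120 mm, 3 mm thick) faces the robot and has one level slot 50 wide x 16 high. Level with its sill a feed ledge stands out 100 mm in front of the wall, 130 wide, centred on the slot, top 140 mm above the counter
- slot (a point): middle of the slot's sill at the outer face of the front wall, 140 mm above the counter, same axes as the steriliser: +x is the way lids go in, y across the slot, z up. Above the slot the wall and roof go up only 24 mm more
- box_in (a point): centre of the box's inner floor, 6 mm above the counter. Behind the wall there is no shelf, only a chute falling away from the sill at 35 degrees for 65 mm and then a drop to the floor: a lid pushed well past its middle tips over the sill and slides down; it is in when it has gone right down
- guard (a joint): slot guard angle (rad): 0 = shut, the bar lies along the wall across the slot; grows as its free end swings out towards the robot and on to the left; 1.75 = fully open, clear of the ledge, pointing out from the wall. It stays where it is left. A sprung ball nose under the bar is ridden over from about 1.45 rad and pops up behind the bar at about 1.70 to hold it in the open end; riding over it either way takes about 3 N at the post, the rest of the swing under 1 N
- guard_post (a point): top centre of the round black upright post at the free end of the guard, a steel bar 155 long and 10 thick lying 4 to 18 mm above the ledge, 25 mm in front of the wall when shut. The post is 12 mm in diameter, its top 54 mm above the ledge; its upper 34 mm can be gripped
- guard_hinge (a point): point on the guard's upright hinge axis (left, +y, end of the ledge) at the height of the post's top; 155 mm from the post. The hinge is 25 mm in front of the wall and 85 mm to the left of the slot's middle
- startbox: grey control box of the steriliser, fixed, 90 x 75 x 40 tall, origin at the centre of its underside, start button in the middle of its top
- start_top (a point): centre of the top of the round 30 mm aluminium start button; z up
- start (a joint): start button travel (m): 0 = up, 0.006 = fully down, about 5 N; springs back
- roundlid: bystander: round flat steel lid 58 diameter x 10 thick, origin at the centre of its underside; stays out
- cup: bystander: open steel cup 72 diameter x 85 tall, origin at the centre of its underside
- carton: bystander: white drink carton 45 x 60 x 100 tall, origin at the centre of its underside
- lid1: small oblong flat steel lid, 80 long (x) x 44 wide (y) x 10 thick, 60 g, polished, origin at the centre of its underside, lying flat on the counter; may be absent (4 to 6 of the six are there)
- lid2: small oblong flat steel lid, 80 long (x) x 44 wide (y) x 10 thick, 60 g, polished, origin at the centre of its underside, lying flat on the counter; may be absent (4 to 6 of the six are there)
- lid3: small oblong flat steel lid, 80 long (x) x 44 wide (y) x 10 thick, 60 g, polished, origin at the centre of its underside, lying flat on the counter; may be absent (4 to 6 of the six are there)
- lid4: small oblong flat steel lid, 80 long (x) x 44 wide (y) x 10 thick, 60 g, polished, origin at the centre of its underside, lying flat on the counter; may be absent (4 to 6 of the six are there)
- lid5: small oblong flat steel lid, 80 long (x) x 44 wide (y) x 10 thick, 60 g, polished, origin at the centre of its underside, lying flat on the counter; may be absent (4 to 6 of the six are there)
- lid6: small oblong flat steel lid, 80 long (x) x 44 wide (y) x 10 thick, 60 g, polished, origin at the centre of its underside, lying flat on the counter; may be absent (4 to 6 of the six are there)
Things that resemble listed ones, but are neither listed nor needed, are in the scene too. Leave any blue or yellow look-alike of the lid3 alone. Leave any green look-alike of the lid5 alone.

How it is judged:
On the way, in this order (a step that is already met when the one before it is completed fails the run):
1. the guard is swung out and seated in its open end (over 1.71 rad) (value of joint guard above 1.71 rad), for 0.2 s.
2. every lid that is there has gone through the slot and lies inside the steriliser (x of lid1 in the frame of steriliser between -0.12 and 0.12 m and y of lid1 in the frame of steriliser between -0.1 and 0.1 m and z of each of lid1, lid2, lid3, lid4, lid5, lid6 in the frame of steriliser below 0.098 m and x of lid2 in the frame of steriliser between -0.12 and 0.12 m and y of lid2 in the frame of steriliser between -0.1 and 0.1 m and x of lid3 in the frame of steriliser between -0.12 and 0.12 m and y of lid3 in the frame of steriliser between -0.1 and 0.1 m and x of lid4 in the frame of steriliser between -0.12 and 0.12 m and y of lid4 in the frame of steriliser between -0.1 and 0.1 m and x of lid5 in the frame of steriliser between -0.12 and 0.12 m and y of lid5 in the frame of steriliser between -0.1 and 0.1 m and x of lid6 in the frame of steriliser between -0.12 and 0.12 m and y of lid6 in the frame of steriliser between -0.1 and 0.1 m), for 0.2 s.
3. the guard is swung shut across the slot (under 0.12 rad) (value of joint guard below 0.12 rad), for 0.2 s.
4. the start button is fully down (over 5 mm) with the guard shut (value of joint start above 0.005 m and value of joint guard below 0.12 rad), for 0.05 s.
At the end, for the whole second after the job is handed in: every lid that is there lies at rest inside the steriliser, off the sill (origin within the box and under 98 mm above the counter), the guard is shut (under 0.12 rad) and the button is back up (under 1.5 mm) (all of step 2 and value of joint guard below 0.12 rad and value of joint start below 0.0015 m and linear speed of each of lid1, lid2, lid3, lid4, lid5, lid6 below 0.02 m/s); the robot touches nothing.
It fails at once if the start button is pressed (over 4 mm) while the guard is open (over 0.3 rad) (value of joint start above 0.004 m and value of joint guard above 0.3 rad).
It fails at once if the round lid is moved more than 60 mm (distance of roundlid from where it was at the start of the episode above 0.06 m).
It fails at once if the cup is moved more than 40 mm or tipped (distance of cup from where it was at the start of the episode above 0.04 m or angle between cup's own z axis and vertical above 0.5 rad).
It fails at once if the carton is moved more than 40 mm or tipped (distance of carton from where it was at the start of the episode above 0.04 m or angle between carton's own z axis and vertical above 0.5 rad).
Of lid1, lid2, lid3, lid4, lid5, lid6 only 4 to 6 are there at a start; the rules pass over those that are not, and their reading is None.
At some moment in a run one of lid1, lid2, lid3, lid4, lid5, lid6 may be knocked a few centimetres aside while the robot is not near it.
Once in a run the grip may slacken for a moment while it holds something.
It also fails if it takes over 210 s, if anything falls off the work surface, if the arm or the gripper's body presses on something with over 40 N, if the wrist force passes 120 N, or if a joint passes its speed limit or range.

## Working session

There is one attempt and no reset: what is moved stays moved. The work goes in short steps, Python scripts to look and compute and a tool call to move; the robot and the scene stay as the last step left them, time stands still between calls to the robot, and variables do not carry over. Pictures are saved under pics/ and viewed, and the job is handed in when it is done.

Besides the shell and the picture viewer there is one more tool, called after ">>>" by a JSON object that holds its "method" and its "body", one argument or row to a line. carry_out: Moves the arm, as the interface text tells. Its arguments: {"type":"object","properties":{"motion":{"type":"array","items":{"type":"array","items":{"type":"number"}}},"claw":{"type":"number"},"grip_force":{"type":"number"}},"required":["motion"]}

```bash
ls; mkdir -p pics
python3 - <<'E'
from workcell import get_obs, vision, bot
import cv2
o=get_obs(); print(o)
print([a for a in dir(bot) if a[0]!='_'])
for n in("scene","top","wrist"):
    p=vision.camera_params(n); print(n,p)
    im=vision.read_camera(n); cv2.imwrite(f'pics/{n}0.png',im[:,:,::-1])
E
```

```text
pics
{'time': 0.0, 'qpos': array([ 1.16680398e+00,  3.26945282e-01, -1.93597254e-01,  1.05197944e+00,
       -1.12391500e-06,  1.43660479e+00]), 'dq': array([-0.00066481, -0.00252435,  0.00090589,  0.00072414, -0.00129053,
       -0.00186572]), 'joint_torque': array([ 5.64014390e-04, -4.43397188e+01,  2.62440956e+01,  1.52814301e-02,
        5.32633777e-07, -1.90273738e-05]), 'position': array([0.14632934, 0.52951745, 0.19819603]), 'orientation': array([ 2.49934493e+00,  1.90197678e+00, -2.35580305e-03]), 'ft_force': array([-0.16234936, -1.35732717,  0.48257079]), 'moment': array([0.01746566, 0.04079866, 0.0001554 ]), 'gripper_width': 0.08516225184953564}
['Unreachable', 'grasp_offset']
scene {'camera_matrix': array([[404.39643746,   0.        , 323.00561721],
       [  0.        , 404.39643746, 195.73891692],
       [  0.        ,   0.        ,   1.        ]]), 'R': array([[-0.81345959,  0.5814604 ,  0.01368535],
       [ 0.40152476,  0.57844274, -0.71005765],
       [-0.4207866 , -0.5721082 , -0.70401054]]), 't': array([ 0.42858479, -0.08254946,  1.48175221])}
top {'camera_matrix': array([[415.92856018,   0.        , 323.64981498],
       [  0.        , 415.92856018, 199.90196956],
       [  0.        ,   0.        ,   1.        ]]), 'R': array([[ 0.01992533, -0.99980075, -0.00120252],
       [-0.99306913, -0.0196518 , -0.11587711],
       [ 0.11583039,  0.00350308, -0.99326283]]), 't': array([-0.03462026,  0.53834737,  1.11258185])}
wrist {'camera_matrix': array([[347.24190014,   0.        , 318.19783842],
       [  0.        , 347.24190014, 197.24367819],
       [  0.        ,   0.        ,   1.        ]]), 'R': array([[ 0.26747329,  0.96356312, -0.00204016],
       [ 0.91382795, -0.25299482,  0.31766665],
       [ 0.30557571, -0.0868317 , -0.94820026]]), 't': array([-0.54890331, -0.04098439,  0.38088016])}
```

View pics/top0.png

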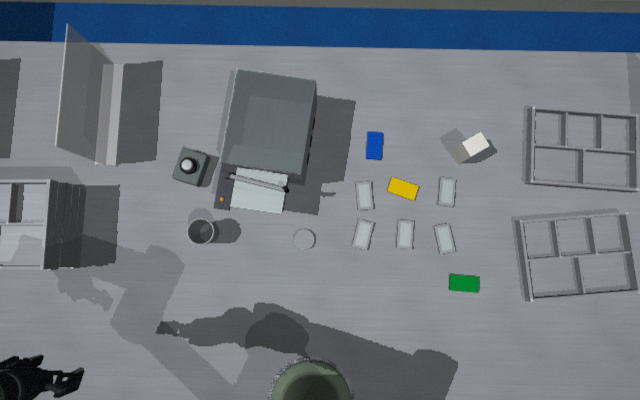

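View pics/scene0.png

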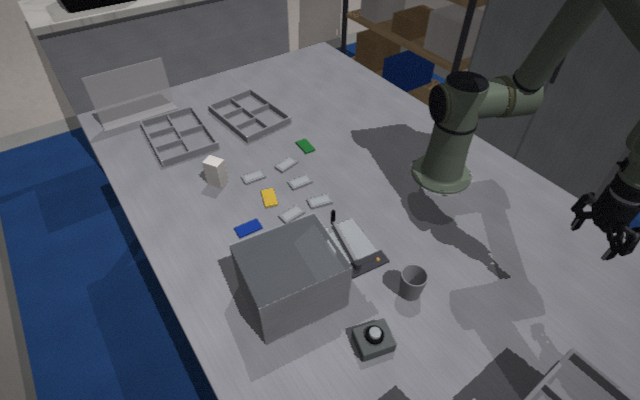

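View pics/wrist0.png

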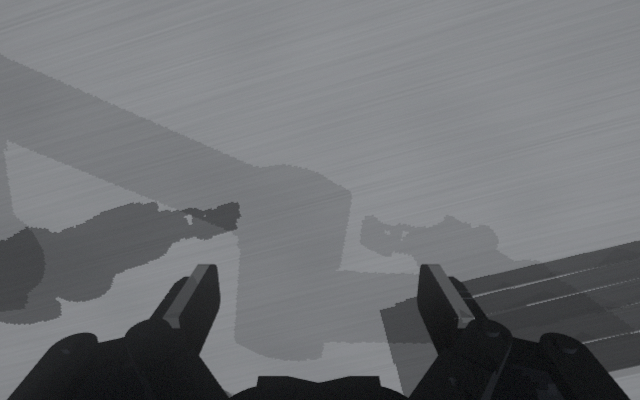

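Top view: five steel lids, at about (364,195), (447,192), (363,235), (405,234) and (445,238). The steriliser is at (268,120), the button at (188,166) and the guard post near (287,189). I'll enlarge these next.

Run:
```python
import cv2
im=cv2.imread('pics/top0.png')
a=im[140:260,340:470]; cv2.imwrite('pics/topA.png',cv2.resize(a,None,fx=6,fy=5,interpolation=cv2.INTER_CUBIC)[:600,:800])
b=im[140:260,165:325]; cv2.imwrite('pics/topB.png',cv2.resize(b,None,fx=5,fy=5,interpolation=cv2.INTER_CUBIC))
s=cv2.imread('pics/scene0.png')[190:360,220:440]; cv2.imwrite('pics/sB.png',cv2.resize(s,None,fx=3.5,fy=3.5,interpolation=cv2.INTER_CUBIC))
```

```text
(no output)
```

View pics/topA.png

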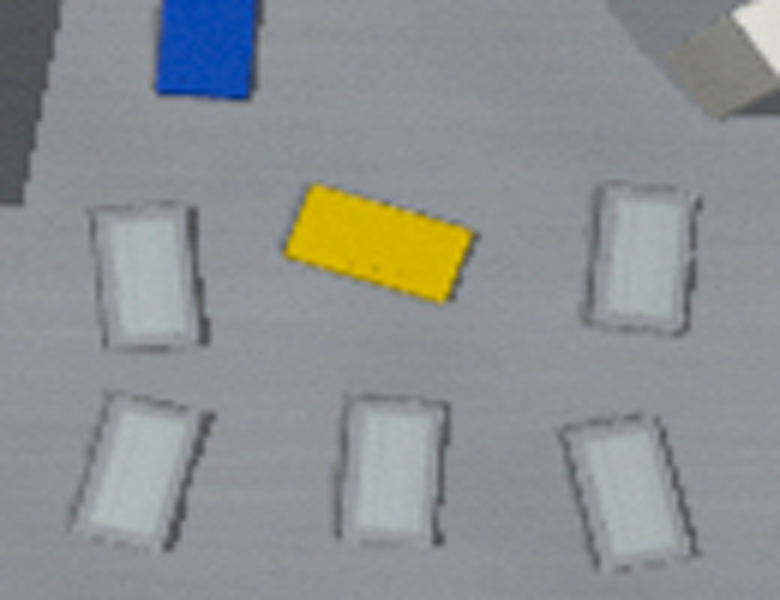

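View pics/topB.png

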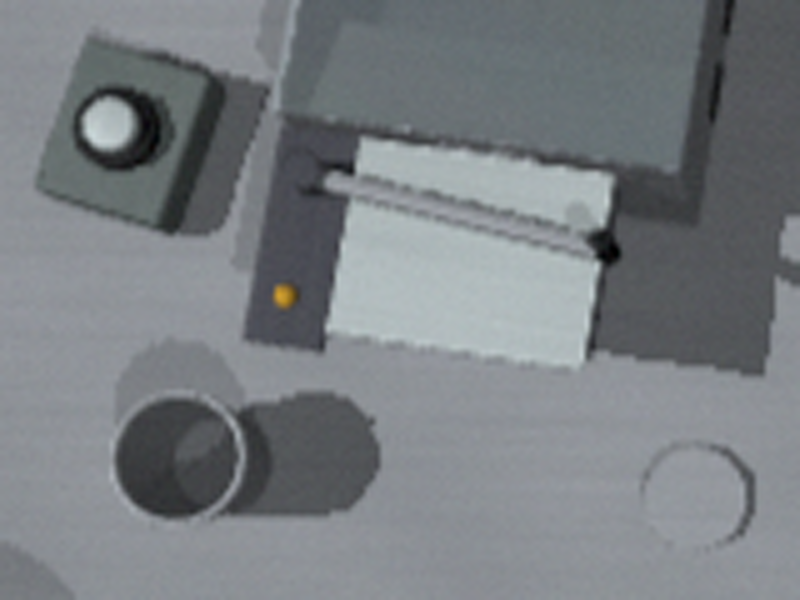

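View pics/sB.png

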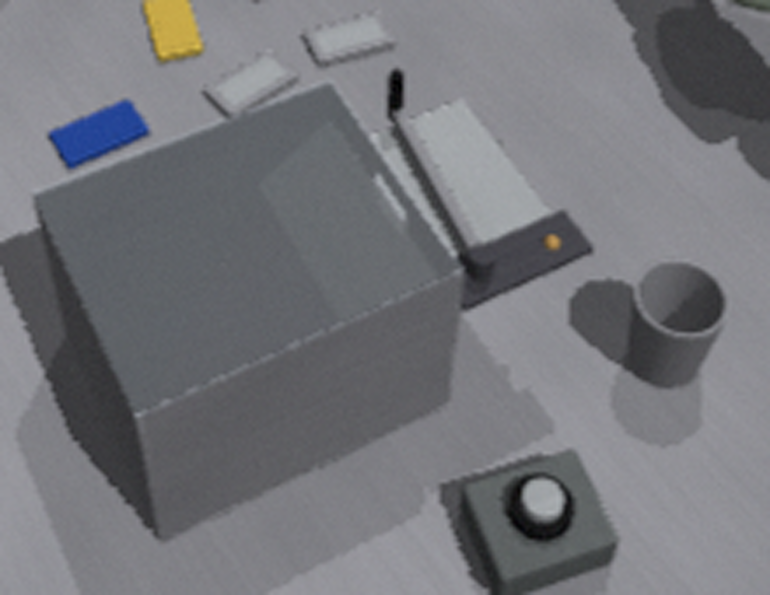

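```bash
cat > h.py <<'E'
import numpy as np
from workcell import get_obs, vision, bot
import cv2
from scipy.spatial.transform import Rotation as Ro
from scipy.optimize import least_squares
P={n:vision.camera_params(n) for n in("scene","top")}
def ray(n,uv,z,p=None):
    p=p or P[n]; d=p['R'].T@np.linalg.inv(p['camera_matrix'])@np.r_[uv,1.]; c=-p['R'].T@p['t']
    return c+d*(z-c[2])/d[2]
def proj(n,X,p=None):
    p=p or P[n]; q=p['camera_matrix']@(p['R']@np.array(X,float)+p['t']); return q[:2]/q[2]
def wpix(px):  # wrist snapshot params
    pass
E
python3 - <<'E'
from h import *
B=lambda x,y:(165+x/5,140+y/5)
A=lambda x,y:(340+x/6,140+y/5)
S=lambda x,y:(220+x/3.5,190+y/3.5)
led=[B(358,138),B(613,172),B(327,336),B(588,368)]
W=[ray('top',u,.14)[:2] for u in led]; print(np.round(W,4))
L=np.array([[0,.065],[0,-.065],[-.1,.065],[-.1,-.065]])
def f(q):
    c,s=np.cos(q[2]),np.sin(q[2]); return ((L@np.array([[c,s],[-s,c]])+q[:2])-W).ravel()*1e3
r=least_squares(f,[.5,.1,0]); print('slot top',r.x,np.round(r.fun,1))
ledS=[S(465,100),S(548,205)]  # front right, front-left white corners
print('scene ledge front', [np.round(ray('scene',u,.14),4) for u in ledS])
print('post top view',ray('top',B(603,243),.194),'scene',ray('scene',S(396,73),.194))
print('button top',ray('top',B(108,122),.05),'scene',ray('scene',S(545,498),.05), 'startbox')
print('cup',ray('top',B(180,455),.085),'round',ray('top',B(697,497),.01))
q=r.x
c,s=np.cos(q[2]),np.sin(q[2]); Rm=np.array([[c,-s],[s,c]])
print('post pred',Rm@[-.025,.085-.155]+q[:2],'hinge',Rm@[-.025,.085]+q[:2])
lids=dict(a=[(92,208),(192,204),(207,343),(108,349)],b=[(600,183),(695,192),(688,332),(588,325)],c=[(110,394),(212,412),(170,548),(74,530)],d=[(346,397),(446,402),(438,543),(340,540)],e=[(563,430),(660,417),(695,555),(600,570)])
for k,v in lids.items():
    w=np.array([ray('top',A(*p),.008)[:2] for p in v]); m=w.mean(0)
    ax=(w[0]+w[1]-w[2]-w[3])/2; bx=(w[0]+w[3]-w[1]-w[2])/2
    print(k,np.round(m,4),'len',np.hypot(*ax).round(4),'wid',np.hypot(*bx).round(4),'yaw',np.arctan2(ax[1],ax[0]).round(3))
E
```

```text
[[0.6035 0.1958]
 [0.5888 0.0673]
 [0.5034 0.2068]
 [0.4901 0.0767]]
slot top [ 0.59617472  0.13134066 -0.10613167] [-0.5  0.2  0.5 -0.6  0.2 -0.2 -0.2  0.6]
scene ledge front [array([0.4882, 0.0859, 0.14  ]), array([0.503 , 0.2037, 0.14  ])]
post top view [0.54506642 0.06597    0.194     ] scene [0.5473229  0.07037972 0.194     ]
button top [0.62700367 0.35245563 0.05      ] scene [0.61956947 0.34950871 0.05      ] startbox
cup [0.44502284 0.29289018 0.085     ] round [0.43018152 0.02728751 0.01      ]
post pred [0.56390011 0.06438284] hinge [0.58031966 0.21851071]
a [ 0.5574 -0.1396] len 0.0796 wid 0.0467 yaw 0.1
b [ 0.5722 -0.3705] len 0.0803 wid 0.0457 yaw -0.07
c [ 0.448  -0.1367] len 0.0777 wid 0.0468 yaw -0.226
d [ 0.4506 -0.253 ] len 0.0789 wid 0.0459 yaw -0.044
e [ 0.4403 -0.3625] len 0.0781 wid 0.0453 yaw 0.201
```

```bash
cat >> h.py <<'E'
SL=np.array([.5962,.1313]); YA=-.106
c_,s_=np.cos(YA),np.sin(YA); RS=np.array([[c_,-s_],[s_,c_]])
def sw(x,y): return SL+RS@[x,y]      # slot frame -> world
HINGE=sw(-.025,.085)
def tool():
    o=get_obs(); R=Ro.from_rotvec(o['orientation']).as_matrix(); return o,R
def yaw(R): return np.arctan2(R[1,0],R[0,0])
def go(x,y,z,yw=None,cur=None):
    """print the shift (cm) and turn to get TCP to xyz with tool-x yaw yw (mod pi nearest)"""
    o,R=tool()
    d=R.T@(np.array([x,y,z])-o['position'])*100
    t=0
    if yw is not None:
        t=-(yw-yaw(R)); t=(t+np.pi/2)%np.pi-np.pi/2
    print('pos',np.round(o['position'],4),'yaw',round(yaw(R),3),'j6',round(o['qpos'][5],2),'-> shift cm',np.round(d,2),'turn',round(t,3),'rows>=',int(np.ceil(max(np.linalg.norm(d)/4.17,abs(t)/.125))))
def state():
    o,R=tool(); print('t',round(o['time'],2),'pos',np.round(o['position'],4),'yaw',round(yaw(R),3),'q',np.round(o['qpos'],2),'F',np.round(o['ft_force'],1),'w',round(o['gripper_width'],4))
E
python3 - <<'E'
from h import *
o,R=tool(); print(R.round(3)); state()
p=vision.camera_params('wrist'); c=-p['R'].T@p['t']; print('cam in tool',R.T@(c-o['position']), 'cam axes in tool',(p['R']@R).round(3))
print('hinge',HINGE,'shut post',sw(-.025,-.07))
for th in (0,.12,.8,1.45,1.75): print(th,(HINGE+RS@(np.array([-np.sin(th),-np.cos(th)])*.155)).round(4))
# triangulate button & post
S=lambda x,y:np.array((220+x/3.5,190+y/3.5)); B=lambda x,y:np.array((165+x/5,140+y/5))
def tri(a,b):
    f=lambda X:np.r_[proj('top',X)-a,proj('scene',X)-b]
    r=least_squares(f,[.5,.2,.1]); print(r.x.round(4),r.fun.round(2))
tri(B(108,122),S(545,498)); tri(B(603,243),S(396,73))
v=np.array([.546,.068])-HINGE; w=RS.T@v; print('guard ang',np.arctan2(-w[0],-w[1]),np.hypot(*w))
go(.546,.068,.26,np.pi/2+YA-.12)
E
```

```text
[[ 0.267  0.964 -0.001]
 [ 0.964 -0.267 -0.001]
 [-0.001 -0.    -1.   ]]
t 0.15 pos [0.1464 0.5297 0.1984] yaw 1.301 q [ 1.17  0.33 -0.19  1.05  0.    1.44] F [-1.   0.7  0.5] w 0.0854
cam in tool [ 3.73431936e-05 -8.15478281e-02 -1.74752931e-01] cam axes in tool [[ 1.     0.001  0.   ]
 [-0.001  0.948 -0.318]
 [-0.001  0.318  0.948]]
hinge [0.58033346 0.21846796] shut post [0.56393421 0.06433793]
0 [0.5639 0.0643]
0.12 [0.5456 0.0674]
0.8 [0.4583 0.1228]
1.45 [0.4254 0.2162]
1.75 [0.4316 0.2621]
[0.624  0.3511 0.0578] [-0.5   0.51 -0.64 -0.02]
[0.5453 0.0667 0.1897] [-0.15  0.17 -0.25 -0.03]
guard ang 0.11833710147793972 0.15433532418168353
pos [0.1464 0.5297 0.1984] yaw 1.301 j6 1.44 -> shift cm [-33.85  50.82  -6.13] turn -0.044 rows>= 15
```

>>> {"method": "carry_out", "body": {
  "motion": [
    [-33.8, 50.8, -6.1, -0.04],
    [-33.8, 50.8, -6.1, -0.04],
    [-33.8, 50.8, -6.1, -0.04],
    [-33.8, 50.8, -6.1, -0.04],
    [-33.8, 50.8, -6.1, -0.04],
    [-33.8, 50.8, -6.1, -0.04],
    [-33.8, 50.8, -6.1, -0.04],
    [-33.8, 50.8, -6.1, -0.04],
    [-33.8, 50.8, -6.1, -0.04],
    [-33.8, 50.8, -6.1, -0.04],
    [-33.8, 50.8, -6.1, -0.04],
    [-33.8, 50.8, -6.1, -0.04]
  ],
  "claw": 0.5
}}

```text
time: 1.15
position: [0.4732, 0.1522, 0.2489]
orientation: [-2.462, -1.952, 0.0]
ft_force: [-0.1, 1.0, -0.1]
gripper_width: 0.0429
```

Run:
```python
from h import *
state(); go(.5455,.067,.26,np.pi/2+YA-.12)
```

```text
t 1.15 pos [0.4732 0.1522 0.2489] yaw 1.341 q [ 0.16  0.2  -0.24  1.14  0.    0.39] F [-0.1  1.  -0.1] w 0.0429
pos [0.4732 0.1522 0.2489] yaw 1.341 j6 0.39 -> shift cm [-6.65  8.98 -1.12] turn -0.004 rows>= 3
```

>>> {"method": "carry_out", "body": {
  "motion": [
    [-6.6, 9.0, -1.1, 0],
    [-6.6, 9.0, -1.1, 0],
    [-6.6, 9.0, -1.1, 0],
    [-6.6, 9.0, -1.1, 0],
    [-6.6, 9.0, -1.1, 0],
    [-6.6, 9.0, -1.1, 0]
  ]
}}

```text
time: 1.65
position: [0.5442, 0.0696, 0.2591]
orientation: [-2.461, -1.951, 0.002]
ft_force: [0.2, 0.9, 0.1]
gripper_width: 0.0425
```

Run:
```python
from h import *
p=vision.camera_params('wrist'); im=vision.read_camera('wrist'); cv2.imwrite('pics/w1.png',im[:,:,::-1])
state(); go(.5455,.067,.166,np.pi/2+YA-.12)
print(proj('wrist',[.5455,.067,.194],p))
```

```text
t 1.7 pos [0.5439 0.0701 0.2593] yaw 1.342 q [-0.01  0.29 -0.08  1.2   0.    0.22] F [ 0.1 -0.1 -0.7] w 0.0429
pos [0.5439 0.0701 0.2593] yaw 1.342 j6 0.22 -> shift cm [-0.26  0.24  9.33] turn -0.003 rows>= 3
[315.37312034 201.32914314]
```

View pics/w1.png

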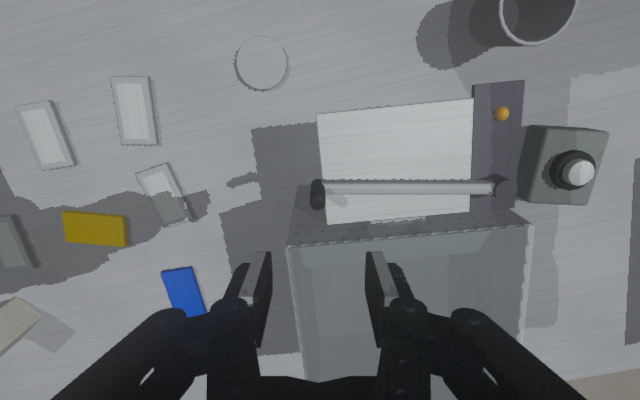

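The wrist view shows the guard lying across the ledge, with its post top at about (318,199). I predicted (315,201), so the position agrees to about 2 mm. Next I grip the post.

>>> {"method": "carry_out", "body": {
  "motion": [
    [-0.1, 0.2, 4, 0],
    [-0.1, 0.2, 7, 0],
    [-0.1, 0.2, 9.3, 0],
    [-0.1, 0.2, 9.3, 0],
    [-0.1, 0.2, 9.3, 0]
  ]
}}

```text
time: 2.12
position: [0.5449, 0.0691, 0.1663]
orientation: [-2.458, -1.953, 0.003]
ft_force: [-0.1, -0.2, 0.9]
gripper_width: 0.0426
```

>>> {"method": "carry_out", "body": {
  "motion": [
    [0, 0, 0, 0],
    [0, 0, 0, 0],
    [0, 0, 0, 0],
    [0, 0, 0, 0],
    [0, 0, 0, 0],
    [0, 0, 0, 0]
  ],
  "claw": 1,
  "grip_force": 30
}}

```text
time: 2.62
position: [0.547, 0.0679, 0.1672]
orientation: [2.461, 1.952, 0.001]
ft_force: [-0.7, -0.2, -0.1]
gripper_width: 0.0004
```

Run:
```python
from h import *
state()
o,R=tool(); p=o['position'][:2]
w=RS.T@(p-HINGE); th0=np.arctan2(-w[0],-w[1]); r=np.hypot(*w); print('th0',th0,'r',r)
r=.155
for th in np.arange(th0,1.95,.1):
    t=HINGE+RS@(np.array([-np.sin(th),-np.cos(th)])*r)
    d=R.T@np.r_[t-p,0]*100; print(round(th,2),d.round(2)[:2],round(th-th0,2), 'R', np.hypot(*t).round(3))
```

```text
t 2.62 pos [0.547  0.0679 0.1672] yaw 1.341 q [-0.01  0.35 -0.24  0.98  0.    0.22] F [-0.7 -0.2 -0.1] w 0.0004
th0 0.11203102573173367 r 0.1542569134189746
0.11 [-0.07  0.  ] 0.0 R 0.551
0.21 [-0.02 -1.55] 0.1 R 0.537
0.31 [ 0.2  -3.08] 0.2 R 0.523
0.41 [ 0.56 -4.59] 0.3 R 0.511
0.51 [ 1.08 -6.05] 0.4 R 0.499
0.61 [ 1.73 -7.45] 0.5 R 0.489
0.71 [ 2.53 -8.78] 0.6 R 0.481
0.81 [  3.45 -10.03] 0.7 R 0.474
0.91 [  4.49 -11.17] 0.8 R 0.469
1.01 [  5.65 -12.21] 0.9 R 0.466
1.11 [  6.9  -13.13] 1.0 R 0.465
1.21 [  8.23 -13.91] 1.1 R 0.466
1.31 [  9.64 -14.56] 1.2 R 0.469
1.41 [ 11.1  -15.07] 1.3 R 0.475
1.51 [ 12.61 -15.42] 1.4 R 0.482
1.61 [ 14.15 -15.63] 1.5 R 0.49
1.71 [ 15.69 -15.68] 1.6 R 0.501
1.81 [ 17.24 -15.58] 1.7 R 0.512
1.91 [ 18.77 -15.32] 1.8 R 0.525
```

The fingers closed fully (0.4 mm), so they missed the post. I'll look again.

Run:
```python
from h import *
im=vision.read_camera('wrist'); cv2.imwrite('pics/w2.png',im[:,:,::-1])
im=vision.read_camera('scene'); cv2.imwrite('pics/s2.png',cv2.resize(im[160:300,250:450,::-1],None,fx=4,fy=4,interpolation=cv2.INTER_CUBIC))
```

```text
(no output)
```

View pics/w2.png

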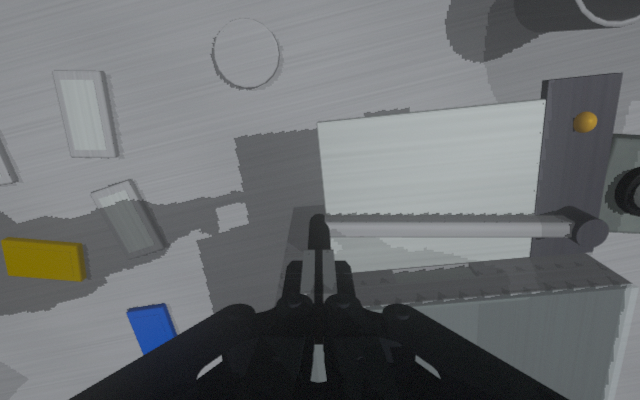

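View pics/s2.png

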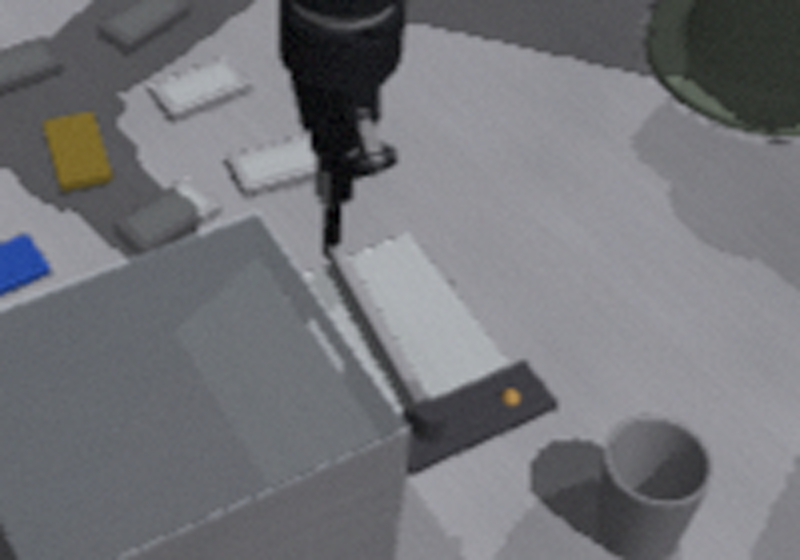

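Run:
```python
from h import *
p=vision.camera_params('wrist'); o,R=tool(); print(o['position'])
for z in (.158,.151): print(z,[ray('wrist',u,z,p).round(4) for u in((330,226),(450,226),(570,227))])
print('ledge corners now',[ray('wrist',u,.14,p).round(4) for u in((319,123),(544,100))],'exp',sw(-.1,-.065),sw(-.1,.065))
print('TCP proj',proj('wrist',o['position'],p),'post top pred',proj('wrist',[.5455,.067,.194],p),'bottom',proj('wrist',[.5455,.067,.144],p))
im=cv2.imread('pics/w2.png'); cv2.imwrite('pics/w2c.png',cv2.resize(im[190:330,260:400],None,fx=4,fy=4,interpolation=cv2.INTER_CUBIC))
im=cv2.imread('pics/w1.png'); cv2.imwrite('pics/w1c.png',cv2.resize(im[150:250,270:370],None,fx=6,fy=6,interpolation=cv2.INTER_CUBIC))
```

```text
[0.54674487 0.06783677 0.16688761]
0.158 [array([0.5458, 0.0749, 0.158 ]), array([0.5615, 0.1419, 0.158 ]), array([0.5779, 0.2089, 0.158 ])]
0.151 [array([0.5488, 0.0744, 0.151 ]), array([0.5651, 0.144 , 0.151 ]), array([0.5821, 0.2135, 0.151 ])]
ledge corners now [array([0.4897, 0.0816, 0.14  ]), array([0.5062, 0.207 , 0.14  ])] exp [0.48988417 0.07724499] [0.50363838 0.20651533]
TCP proj [318.44879023 236.66085288] post top pred [316.15706022 258.91325318] bottom [316.64766821 219.25855389]
```

View pics/w2c.png

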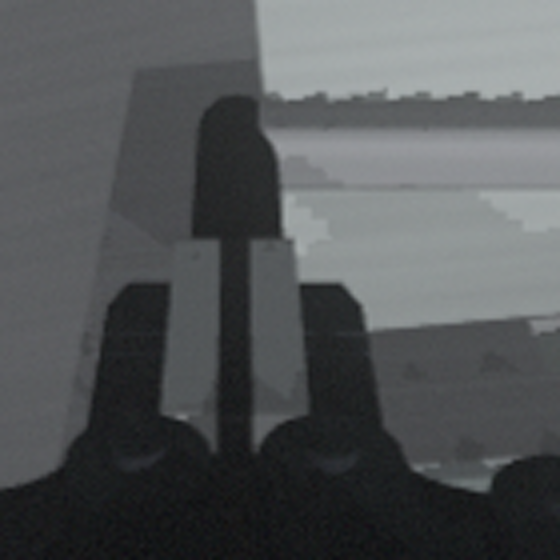

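View pics/w1c.png

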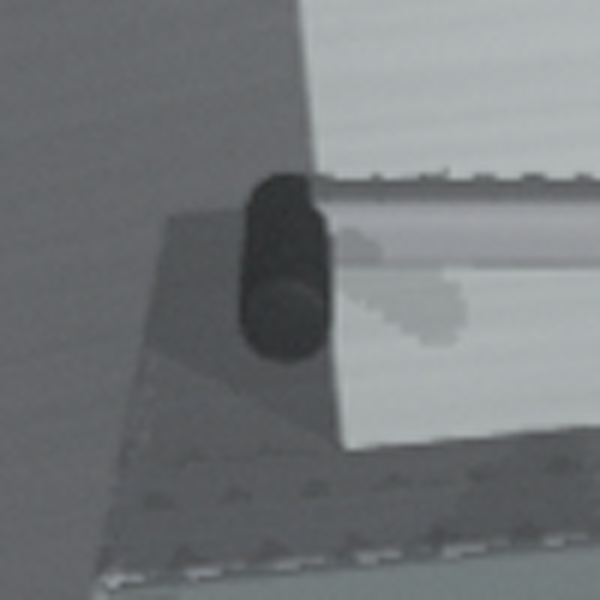

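Run:
```python
from h import *
o,R=tool()
f=lambda X:((proj('scene',X)-[250,160])*4).round(0)
print('tcp',f(o['position']),'top',f([.5455,.068,.194]),'base',f([.5455,.068,.144]))
im=vision.read_camera('scene'); cv2.imwrite('pics/s3.png',cv2.resize(im[180:240,290:370,::-1],None,fx=10,fy=10,interpolation=cv2.INTER_CUBIC))
print('tcp',((proj('scene',o['position'])-[290,180])*10).round(0),((proj('scene',[.5455,.068,.194])-[290,180])*10).round(0))
```

```text
tcp [330. 228.] top [333. 200.] base [330. 250.]
tcp [424. 370.] [432. 300.]
```

View pics/s3.png

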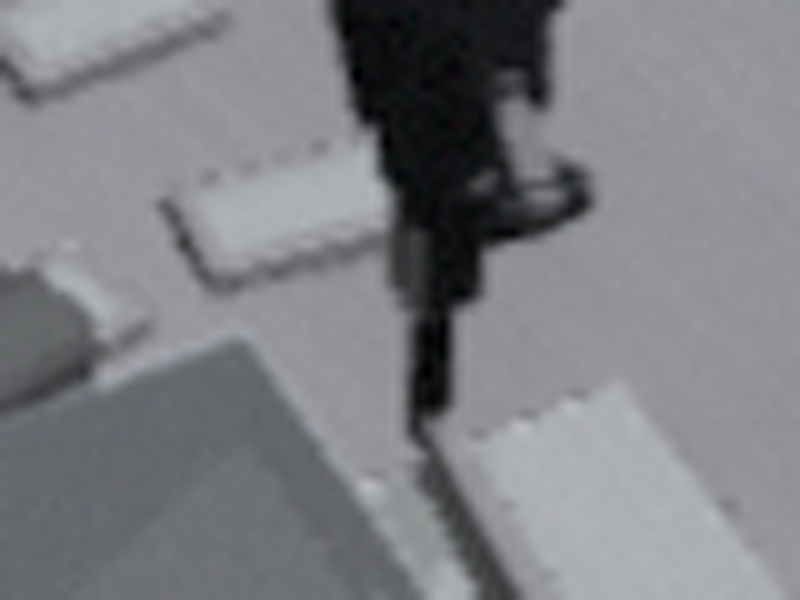

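>>> {"method": "carry_out", "body": {
  "motion": [
    [0, 0, 0, 0],
    [0, 0, 0, 0],
    [0, 0, 0, 0],
    [0, 0, 0.3, 0],
    [0, 0, 0.6, 0],
    [0, 0, 0.6, 0]
  ],
  "claw": 0.5
}}

```text
time: 3.27
position: [0.5462, 0.0679, 0.1599]
orientation: [-2.461, -1.952, 0.001]
ft_force: [0.4, 0.4, 0.2]
gripper_width: 0.0429
```

Run:
```python
from h import *
im=vision.read_camera('wrist'); cv2.imwrite('pics/w3.png',im[:,:,::-1])
im=vision.read_camera('scene'); cv2.imwrite('pics/s4.png',cv2.resize(im[180:240,290:370,::-1],None,fx=10,fy=10,interpolation=cv2.INTER_CUBIC))
state()
```

```text
t 3.37 pos [0.5464 0.0679 0.1604] yaw 1.341 q [-0.01  0.36 -0.25  0.96 -0.    0.22] F [ 0.   0.6 -0.2] w 0.0426
```

View pics/s4.png

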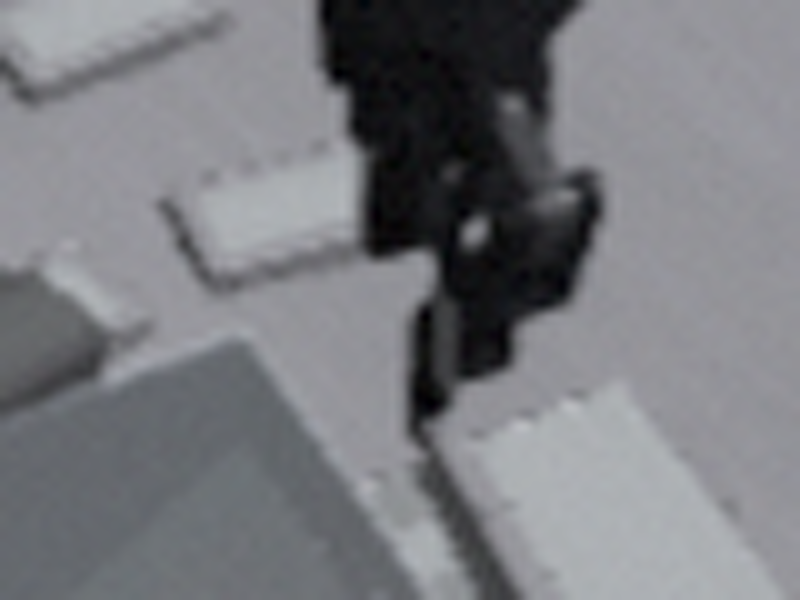

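View pics/w3.png

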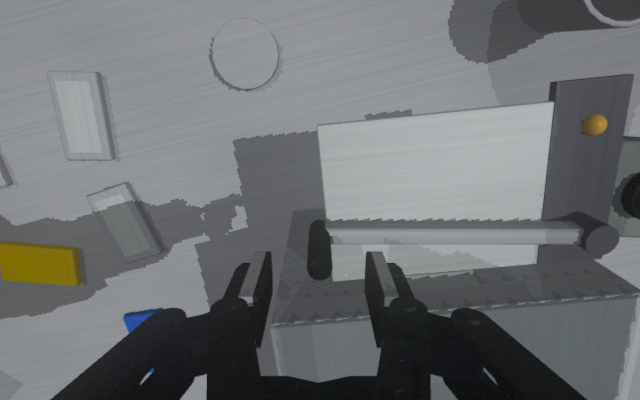

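Run:
```python
from h import *
p=vision.camera_params('wrist'); o,R=tool()
for z in(0,-.005,-.013,-.02,-.03,-.04):
    print(z,[proj('wrist',o['position']+R@np.array([-.0215,y,z]),p).round(0) for y in(-.011,0,.011)])
print('post top',proj('wrist',[.5455,.068,.194],p),'.',proj('wrist',[.5455,.068,.184],p))
```

```text
0 [array([279., 218.]), array([279., 237.]), array([280., 255.])]
-0.005 [array([278., 222.]), array([278., 241.]), array([279., 259.])]
-0.013 [array([276., 228.]), array([277., 247.]), array([278., 266.])]
-0.02 [array([274., 234.]), array([275., 254.]), array([276., 273.])]
-0.03 [array([272., 243.]), array([273., 264.]), array([274., 284.])]
-0.04 [array([269., 253.]), array([270., 275.]), array([271., 296.])]
post top [318.19385525 266.00649518] . [318.20747935 255.62513468]
```

The fingertips in both pictures sit about 25–35 mm above the reported TCP, so the fingers probably closed just above the post. I'll lower carefully, checking the force.

>>> {"method": "carry_out", "body": {
  "motion": [
    [0, 0, 0.5, 0],
    [0, 0, 1.0, 0],
    [0, 0, 1.0, 0],
    [0, 0, 1.0, 0]
  ]
}}

```text
time: 3.7
position: [0.5462, 0.0679, 0.1502]
orientation: [-2.461, -1.952, 0.001]
ft_force: [-0.2, -0.2, 0.4]
gripper_width: 0.0428
```

>>> {"method": "carry_out", "body": {
  "motion": [
    [0, 0, 0.4, 0],
    [0, 0, 0.8, 0],
    [0, 0, 0.8, 0],
    [0, 0, 0.8, 0]
  ]
}}

```text
time: 4.03
position: [0.5464, 0.0679, 0.1423]
orientation: [-2.461, -1.952, 0.001]
ft_force: [-0.4, 0.4, -0.6]
gripper_width: 0.0428
```

>>> {"method": "carry_out", "body": {
  "motion": [
    [0, 0, 0, 0],
    [0, 0, 0, 0],
    [0, 0, 0, 0],
    [0, 0, 0, 0],
    [0, 0, 0, 0],
    [0, 0, 0, 0]
  ],
  "claw": 1
}}

```text
time: 4.53
position: [0.547, 0.0682, 0.143]
orientation: [2.461, 1.952, 0.001]
ft_force: [-0.4, 1.2, 1.1]
gripper_width: 0.0107
```

Gripped now: the width is 10.7 mm, so the true tips are about 26 mm above the reported TCP. Next I swing the guard along its arc.

>>> {"method": "carry_out", "body": {
  "motion": [
    [0, -1.5, 0, 0.1],
    [0.2, -3.1, 0, 0.2],
    [0.6, -4.6, 0, 0.3],
    [1.1, -6.0, 0, 0.4],
    [1.7, -7.4, 0, 0.5],
    [2.5, -8.8, 0, 0.6],
    [3.4, -10.0, 0, 0.7],
    [4.5, -11.2, 0, 0.8],
    [5.6, -12.2, 0, 0.9],
    [6.9, -13.1, 0, 1.0],
    [8.2, -13.9, 0, 1.1],
    [9.6, -14.6, 0, 1.2]
  ]
}}

```text
time: 5.53
position: [0.4295, 0.1958, 0.1432]
orientation: [-3.134, -0.213, -0.01]
ft_force: [12.4, 2.2, -9.0]
gripper_width: 0.0104
```

```bash
cat >> h.py <<'E'
def arc(ths,r=.1545):
    state(); o,R=tool(); p=o['position'][:2]; w=RS.T@(p-HINGE); th0=np.arctan2(-w[0],-w[1]); print('th0',th0.round(3),'r',np.hypot(*w).round(4),'yaw-th mismatch',round(yaw(R)-(np.pi/2+YA-th0),3))
    for th in ths:
        t=HINGE+RS@(np.array([-np.sin(th),-np.cos(th)])*r)
        d=R.T@np.r_[t-p,0]*100; print(round(th,2),d.round(2)[:2],'turn',round(yaw(R)-(np.pi/2+YA-th),2))
E
python3 - <<'E'
from h import *
arc(np.arange(1.35,1.86,.05))
E
```

```text
t 5.53 pos [0.4295 0.1958 0.1432] yaw 0.136 q [ 0.27  0.23 -0.48  0.85 -0.    1.71] F [12.4  2.2 -9. ] w 0.0104
th0 1.316 r 0.1525 yaw-th mismatch -0.013
1.35 [-0.19 -0.53] turn 0.02
1.4 [-0.16 -1.3 ] turn 0.07
1.45 [-0.08 -2.07] turn 0.12
1.5 [ 0.03 -2.83] turn 0.17
1.55 [ 0.18 -3.59] turn 0.22
1.6 [ 0.37 -4.34] turn 0.27
1.65 [ 0.59 -5.08] turn 0.32
1.7 [ 0.85 -5.81] turn 0.37
1.75 [ 1.15 -6.52] turn 0.42
1.8 [ 1.49 -7.22] turn 0.47
1.85 [ 1.85 -7.9 ] turn 0.52
```

>>> {"method": "carry_out", "body": {
  "motion": [
    [0.1, -1.3, 0, 0.07],
    [0.2, -2.0, 0, 0.12],
    [0.3, -2.8, 0, 0.17],
    [0.4, -3.6, 0, 0.22],
    [0.6, -4.3, 0, 0.27],
    [0.8, -5.1, 0, 0.32],
    [1.0, -5.8, 0, 0.37],
    [1.3, -6.5, 0, 0.42],
    [1.5, -6.9, 0, 0.45],
    [1.5, -6.9, 0, 0.45],
    [1.5, -6.9, 0, 0.45]
  ]
}}

```text
time: 6.45
position: [0.4348, 0.2651, 0.1431]
orientation: [-3.104, 0.484, -0.009]
ft_force: [7.5, -0.4, -4.2]
gripper_width: 0.0106
```

Run:
```python
from h import *
arc([1.75,1.8])
im=vision.read_camera('top'); cv2.imwrite('pics/t5.png',cv2.resize(im[140:260,165:325,::-1],None,fx=5,fy=5,interpolation=cv2.INTER_CUBIC))
im=vision.read_camera('wrist'); cv2.imwrite('pics/w5.png',im[:,:,::-1])
```

```text
t 6.45 pos [0.4348 0.2651 0.1431] yaw -0.309 q [ 0.4   0.29 -0.39  0.88 -0.    2.28] F [ 7.5 -0.4 -4.2] w 0.0106
th0 1.775 r 0.1529 yaw-th mismatch 0.0
1.75 [-0.16  0.38] turn -0.02
1.8 [-0.16 -0.39] turn 0.03
```

View pics/w5.png

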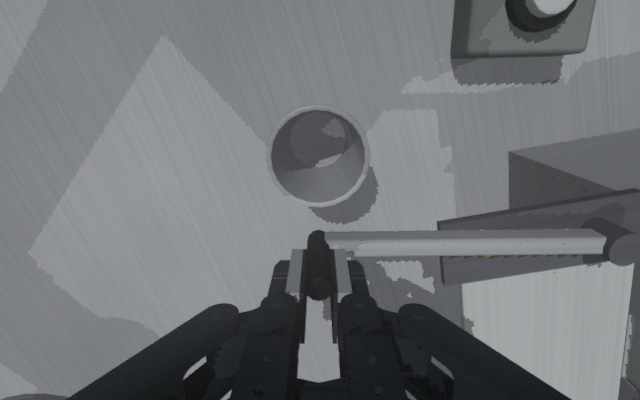

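The bar is at the open end and the ball nose is just showing at its trailing side, around (488,256). I'll release, lift and check.

>>> {"method": "carry_out", "body": {
  "motion": [
    [0, 0, 0, 0],
    [0, 0, 0, 0],
    [0, 0, 0, 0],
    [0, 0, -3, 0],
    [0, 0, -6, 0],
    [0, 0, -9, 0],
    [0, 0, -9, 0],
    [0, 0, -9, 0]
  ],
  "claw": 0.4
}}

```text
time: 7.22
position: [0.4325, 0.2655, 0.2344]
orientation: [-3.102, 0.483, -0.005]
ft_force: [0.4, 0.8, -0.2]
gripper_width: 0.0517
```

Run:
```python
from h import *
state()
p=vision.camera_params('wrist');im=vision.read_camera('wrist'); cv2.imwrite('pics/w6.png',im[:,:,::-1])
im=vision.read_camera('top'); cv2.imwrite('pics/top6.png',im[:,:,::-1])
print('exp post top 1.75',proj('wrist',np.r_[HINGE+RS@(np.array([-np.sin(1.75),-np.cos(1.75)])*.155),.194],p),'hinge',proj('wrist',np.r_[HINGE,.158],p))
np.savez('w6p.npz',**p)
```

```text
t 7.22 pos [0.4325 0.2655 0.2344] yaw -0.309 q [ 0.41  0.22 -0.24  1.1  -0.    2.28] F [ 0.4  0.8 -0.2] w 0.0517
exp post top 1.75 [318.13557811 216.06139514] hinge [521.4276477  193.81802661]
```

View pics/w6.png

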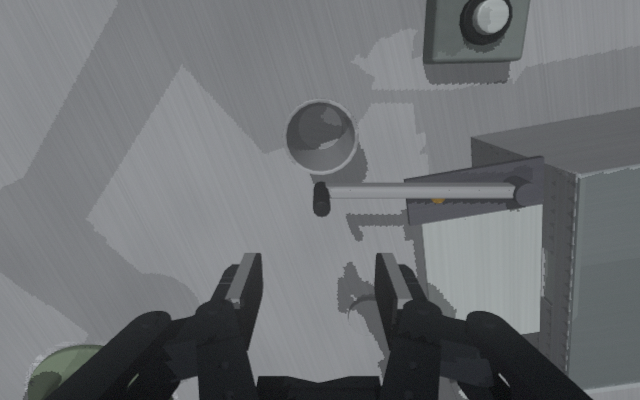

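View pics/top6.png

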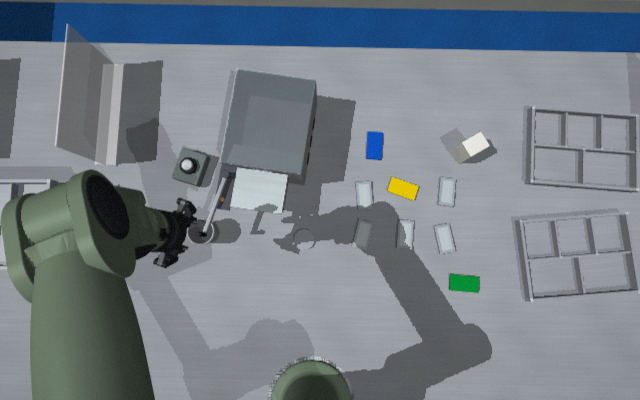

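Run:
```python
from h import *
p=dict(np.load('w6p.npz'))
a=ray('wrist',(330,184),.158,p);b=ray('wrist',(510,187),.158,p);d=(a-b)[:2];w=RS.T@d;print('bar upper edge angle',np.arctan2(-w[0],-w[1]),a,b)
a=ray('wrist',(330,197),.158,p);b=ray('wrist',(510,197),.158,p);d=(a-b)[:2];w=RS.T@d;print('bar lower edge angle',np.arctan2(-w[0],-w[1]),a,b)
e=ray('wrist',(427,290),.14,p)-ray('wrist',(421,222),.14,p);print('ledge front edge dir yaw (exp -pi/2+YA)',np.arctan2(e[1],e[0])+np.pi/2)
im=cv2.imread('pics/w6.png'); cv2.imwrite('pics/w6c.png',cv2.resize(im[140:350,300:580],None,fx=2.8,fy=2.8,interpolation=cv2.INTER_CUBIC))
# lids from top6
```

```text
bar upper edge angle 1.7927695326167619 [0.44377106 0.27048353 0.158     ] [0.57278191 0.22658606 0.158     ]
bar lower edge angle 1.7755432003445437 [0.44072957 0.26061912 0.158     ] [0.57167845 0.21856473 0.158     ]
ledge front edge dir yaw (exp -pi/2+YA) -0.13616131122918262
```

View pics/w6c.png

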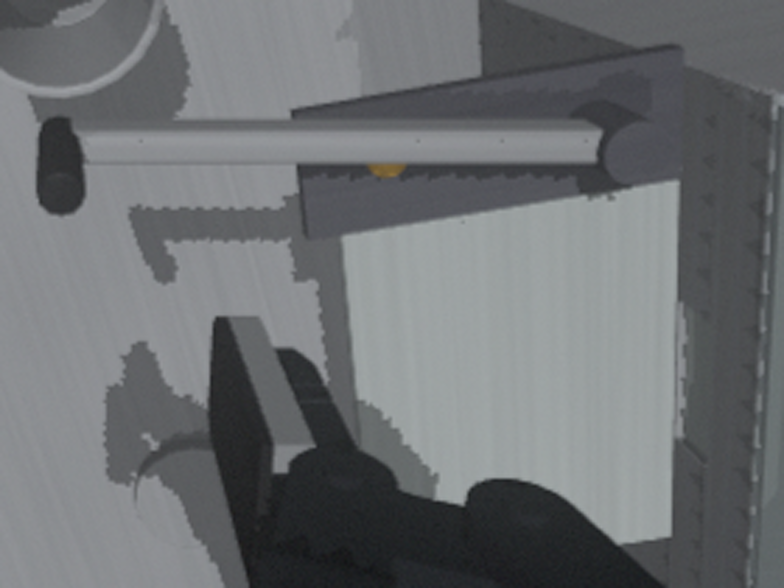

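```bash
cat >> h.py <<'E'
OFF=.022
def lidgo(x,y,yw,z,off=OFF):
    yw=(yw+np.pi/2)%np.pi-np.pi/2
    go(x-off*np.cos(yw),y-off*np.sin(yw),z,yw+np.pi/2)
def topimg(name):
    im=vision.read_camera('top'); cv2.imwrite(f'pics/{name}.png',im[:,:,::-1]); return im
E
python3 - <<'E'
from h import *
print(bot.grasp_offset)
lidgo(.5574,-.1396,.1,.13)
E
```

```text
0.0187
pos [0.4308 0.2648 0.232 ] yaw -0.309 j6 2.28 -> shift cm [22.34 35.54 10.21] turn 1.162 rows>= 11
```

>>> {"method": "carry_out", "body": {
  "motion": [
    [22.3, 35.5, 10.2, -1.98],
    [22.3, 35.5, 10.2, -1.98],
    [22.3, 35.5, 10.2, -1.98],
    [22.3, 35.5, 10.2, -1.98],
    [22.3, 35.5, 10.2, -1.98],
    [22.3, 35.5, 10.2, -1.98],
    [22.3, 35.5, 10.2, -1.98],
    [22.3, 35.5, 10.2, -1.98],
    [22.3, 35.5, 10.2, -1.98],
    [22.3, 35.5, 10.2, -1.98],
    [22.3, 35.5, 10.2, -1.98],
    [22.3, 35.5, 10.2, -1.98]
  ],
  "claw": 0.3
}}

```text
time: 8.32
position: [0.5351, -0.1449, 0.1277]
orientation: [-2.707, -1.591, 0.005]
ft_force: [0.8, 0.2, 0.8]
gripper_width: 0.0598
```

Run:
```python
from h import *
state()
lidgo(.5574,-.1396,.1,.11)
```

```text
t 8.32 pos [ 0.5351 -0.1449  0.1277] yaw 1.063 q [-0.4   0.39 -0.29  0.89 -0.    0.11] F [0.8 0.2 0.8] w 0.0598
pos [ 0.5351 -0.1449  0.1277] yaw 1.063 j6 0.11 -> shift cm [ 0.3  -0.11  1.77] turn -0.608 rows>= 5
```

>>> {"method": "carry_out", "body": {
  "motion": [
    [0.3, -0.1, 1.8, -0.61],
    [0.3, -0.1, 1.8, -0.61],
    [0.3, -0.1, 1.8, -0.61],
    [0.3, -0.1, 1.8, -0.61],
    [0.3, -0.1, 1.8, -0.61],
    [0.3, -0.1, 1.8, -0.61],
    [0.3, -0.1, 1.8, -0.61]
  ]
}}

```text
time: 8.9
position: [0.5355, -0.1374, 0.1114]
orientation: [-2.109, -2.325, 0.001]
ft_force: [-0.9, 0.4, -0.2]
gripper_width: 0.0597
```

Run:
```python
from h import *
p=vision.camera_params('wrist');im=vision.read_camera('wrist'); cv2.imwrite('pics/w7.png',im[:,:,::-1]); np.savez('w7p.npz',**p)
state()
```

```text
t 8.95 pos [ 0.5357 -0.1375  0.1117] yaw 1.668 q [-0.38  0.41 -0.31  0.86  0.   -0.48] F [ 0.6 -0.4 -0.4] w 0.0601
```

View pics/w7.png

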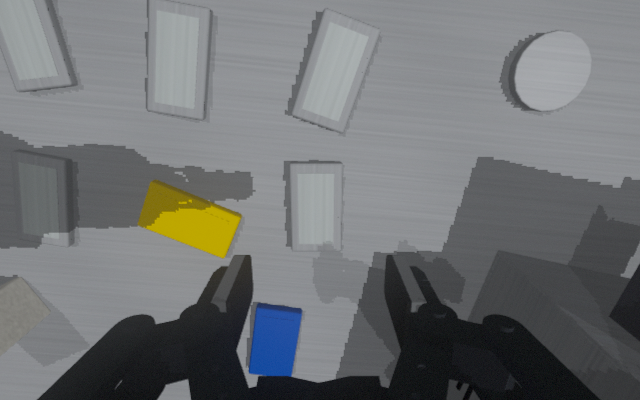

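Run:
```python
from h import *
p=dict(np.load('w7p.npz'))
def lid(n,c,z=.009):
    w=np.array([ray('wrist',u,z,p)[:2] for u in c]); m=w.mean(0); ax=(w[2]+w[3]-w[0]-w[1])/2; bx=(w[1]+w[2]-w[0]-w[3])/2
    print(n,m.round(4),'L',np.hypot(*ax).round(4),'W',np.hypot(*bx).round(4),'yaw',np.arctan2(ax[1],ax[0]).round(3)); return m,np.arctan2(ax[1],ax[0])
m,y=lid('a',[(289,162),(342,162),(344,249),(292,250)])
lid('c',[(325,12),(379,31),(345,131),(294,113)])
lid('d',[(150,2),(212,8),(206,120),(148,110)])
lidgo(*m,y,.03)
```

```text
a [ 0.5558 -0.1367] L 0.0791 W 0.0446 yaw 0.121
c [ 0.4479 -0.133 ] L 0.0749 W 0.0418 yaw -0.221
d [ 0.4511 -0.2498] L 0.0774 W 0.0443 yaw -0.067
pos [ 0.5357 -0.1375  0.1117] yaw 1.668 j6 -0.48 -> shift cm [-0.18 -0.18  8.17] turn -0.024 rows>= 2
```

>>> {"method": "carry_out", "body": {
  "motion": [
    [-0.2, -0.2, 4, -0.02],
    [-0.2, -0.2, 8, -0.02],
    [-0.2, -0.2, 11, -0.02],
    [-0.2, -0.2, 11, -0.02],
    [-0.2, -0.2, 11, -0.02]
  ]
}}

```text
time: 9.37
position: [0.5329, -0.1392, 0.0014]
orientation: [-2.083, -2.346, 0.002]
ft_force: [0.2, -0.3, 1.4]
gripper_width: 0.0599
```

>>> {"method": "carry_out", "body": {
  "motion": [
    [0, 0, 0.4, 0],
    [0, 0, 0.8, 0],
    [0, 0, 0.8, 0]
  ]
}}

```text
time: 9.62
position: [0.5361, -0.1405, -0.0041]
orientation: [2.083, 2.348, 0.001]
ft_force: [0.2, 0.1, -0.7]
gripper_width: 0.0594
```

Run:
```python
from h import *
p=vision.camera_params('wrist');im=vision.read_camera('wrist'); cv2.imwrite('pics/w8.png',im[:,:,::-1]); np.savez('w8p.npz',**p)
im=vision.read_camera('scene'); cv2.imwrite('pics/s8.png',cv2.resize(im[150:250,230:370,::-1],None,fx=5.5,fy=5.5,interpolation=cv2.INTER_CUBIC))
state()
```

```text
t 9.72 pos [ 0.5357 -0.1404 -0.0041] yaw 1.69 q [-0.39  0.55 -0.43  0.59 -0.   -0.51] F [-0.7  0.8  0.4] w 0.0598
```

View pics/w8.png

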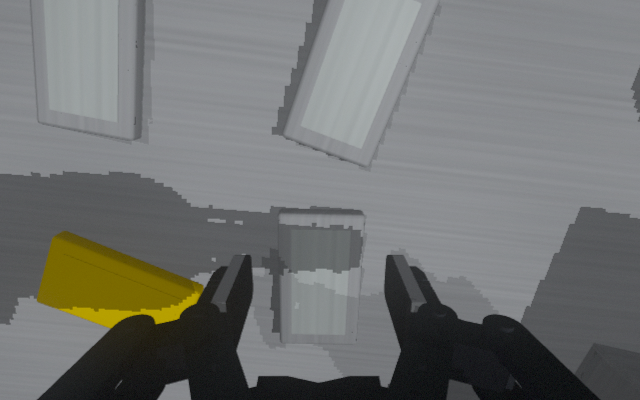

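View pics/s8.png

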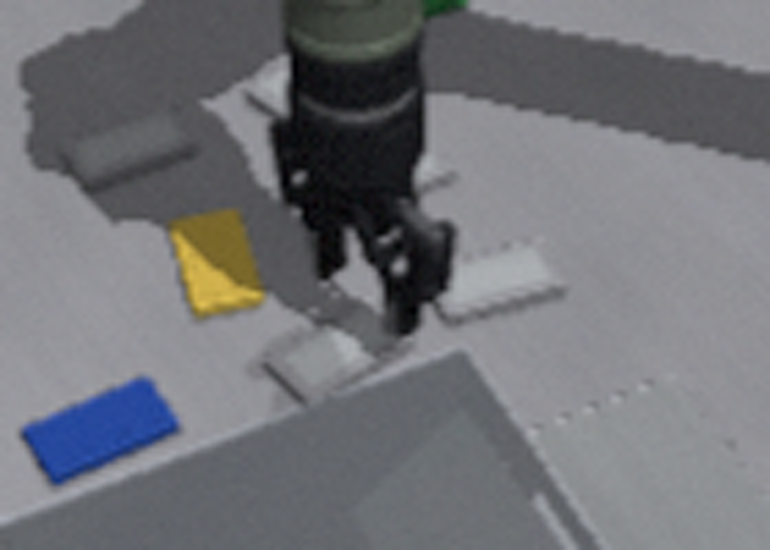

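>>> {"method": "carry_out", "body": {
  "motion": [
    [0, 0, 0.4, 0],
    [0, 0, 0.8, 0],
    [0, 0, 0.8, 0],
    [0, 0, 0.8, 0]
  ]
}}

```text
time: 10.05
position: [0.5345, -0.1399, -0.0136]
orientation: [-2.084, -2.35, 0.0]
ft_force: [0.0, 0.2, -0.2]
gripper_width: 0.0596
```

>>> {"method": "carry_out", "body": {
  "motion": [
    [0, 0, 0.3, 0],
    [0, 0, 0.5, 0],
    [0, 0, 0.5, 0],
    [0, 0, 0.5, 0]
  ]
}}

```text
time: 10.38
position: [0.5346, -0.14, -0.0185]
orientation: [-2.084, -2.35, 0.0]
ft_force: [-0.0, 0.1, 0.1]
gripper_width: 0.0597
```

Run:
```python
from h import *
p=vision.camera_params('wrist');im=vision.read_camera('wrist'); cv2.imwrite('pics/w9.png',im[:,:,::-1]); np.savez('w9p.npz',**p)
state()
```

```text
t 10.43 pos [ 0.5348 -0.14   -0.0184] yaw 1.691 q [-0.39  0.57 -0.44  0.56  0.   -0.51] F [ 0.3  0.5 -0.3] w 0.0594
```

View pics/w9.png

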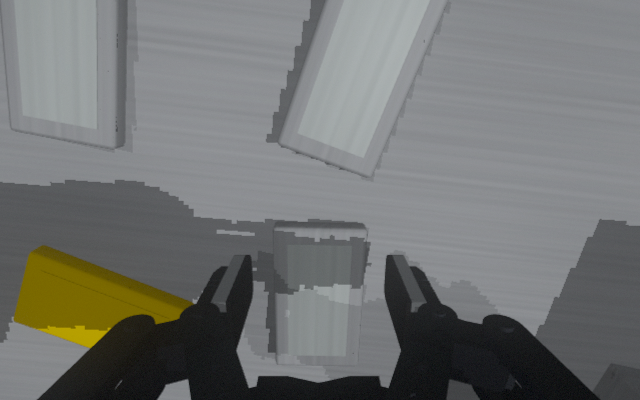

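>>> {"method": "carry_out", "body": {
  "motion": [
    [0, -0.6, 0.4, 0],
    [0, -0.6, 0.7, 0],
    [0, -0.6, 0.7, 0],
    [0, -0.6, 0.7, 0]
  ]
}}

```text
time: 10.77
position: [0.5284, -0.1407, -0.0256]
orientation: [-2.084, -2.35, 0.0]
ft_force: [-0.2, 0.2, 0.9]
gripper_width: 0.0598
```

Run:
```python
from h import *
p=vision.camera_params('wrist');im=vision.read_camera('wrist'); cv2.imwrite('pics/w10.png',cv2.resize(im[190:310,220:420,::-1],None,fx=4,fy=4,interpolation=cv2.INTER_CUBIC))
state()
```

```text
t 10.82 pos [ 0.5288 -0.1408 -0.0254] yaw 1.691 q [-0.4   0.57 -0.46  0.54  0.   -0.51] F [-0.3  0.3 -0.1] w 0.0594
```

View pics/w10.png

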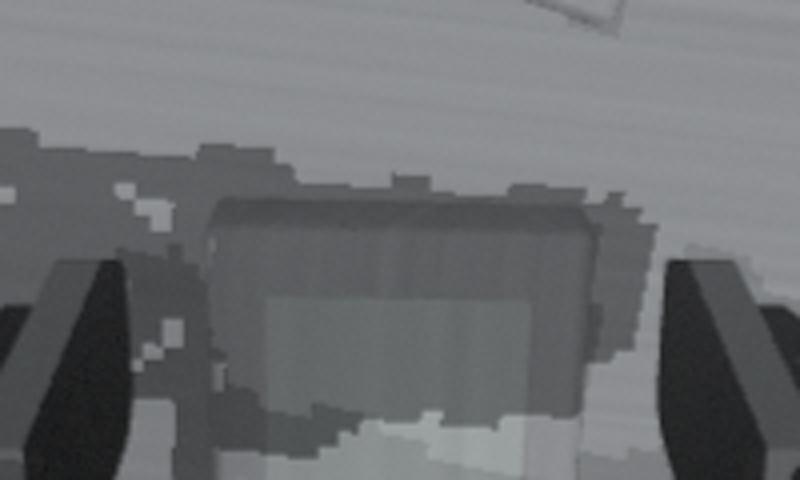

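>>> {"method": "carry_out", "body": {
  "motion": [
    [0, 0, 0.2, 0],
    [0, 0, 0.4, 0],
    [0, 0, 0.4, 0],
    [0, 0, 0.4, 0]
  ]
}}

```text
time: 11.15
position: [0.5288, -0.1407, -0.0295]
orientation: [-2.084, -2.35, 0.0]
ft_force: [0.3, 0.4, -0.6]
gripper_width: 0.0603
```

>>> {"method": "carry_out", "body": {
  "motion": [
    [0, 0, 0.2, 0],
    [0, 0, 0.4, 0],
    [0, 0, 0.4, 0],
    [0, 0, 0.4, 0]
  ]
}}

```text
time: 11.48
position: [0.5287, -0.1407, -0.0335]
orientation: [-2.084, -2.35, 0.0]
ft_force: [-0.6, -0.1, 0.3]
gripper_width: 0.0601
```

Run:
```python
from h import *
p=vision.camera_params('wrist');im=vision.read_camera('wrist'); cv2.imwrite('pics/w11.png',cv2.resize(im[190:310,220:420,::-1],None,fx=4,fy=4,interpolation=cv2.INTER_CUBIC))
im=vision.read_camera('scene'); cv2.imwrite('pics/s11.png',cv2.resize(im[170:240,260:360,::-1],None,fx=8,fy=8,interpolation=cv2.INTER_CUBIC))
```

```text
(no output)
```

View pics/w11.png

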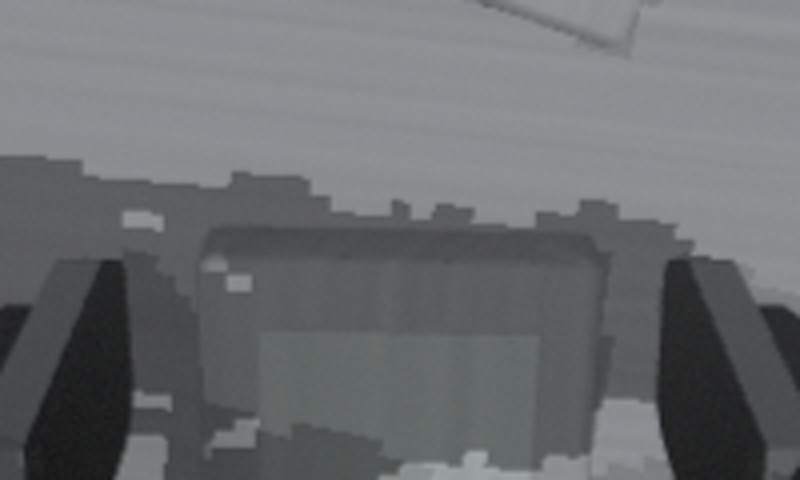

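View pics/s11.png

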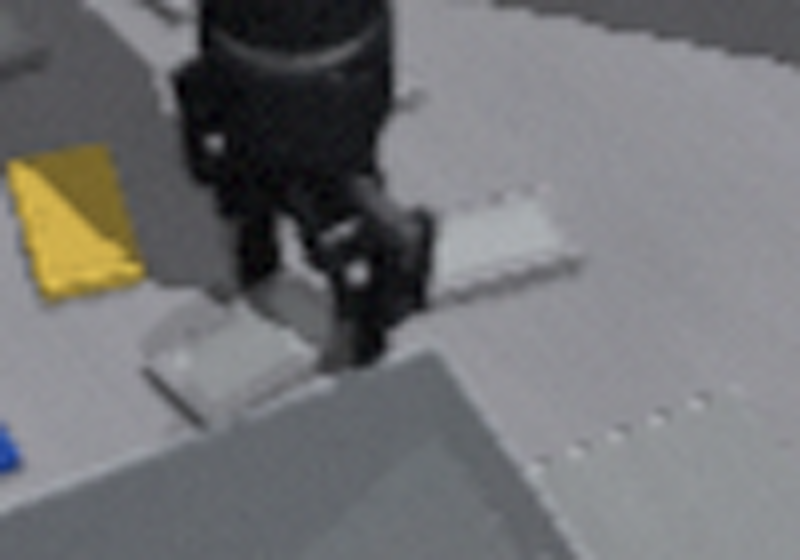

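>>> {"method": "carry_out", "body": {
  "motion": [
    [0, 0.4, 0.3, 0],
    [0, 0.4, 0.6, 0],
    [0, 0.4, 0.6, 0]
  ]
}}

```text
time: 11.83
position: [0.534, -0.1404, -0.0374]
orientation: [2.083, 2.349, 0.002]
ft_force: [-4.6, 1.7, 18.2]
gripper_width: 0.0595
```

>>> {"method": "carry_out", "body": {
  "motion": [
    [0, 0, 0, 0],
    [0, 0, 0, 0],
    [0, 0, 0, 0],
    [0, 0, 0, 0],
    [0, 0, 0, 0],
    [0, 0, 0, 0]
  ],
  "claw": 1,
  "grip_force": 50
}}

```text
time: 12.33
position: [0.5382, -0.1416, -0.0342]
orientation: [2.078, 2.344, 0.008]
ft_force: [-3.1, 1.8, 36.6]
gripper_width: 0.0428
```

Run:
```python
from h import *
state()
p=vision.camera_params('wrist');im=vision.read_camera('wrist'); cv2.imwrite('pics/w12.png',cv2.resize(im[190:310,220:420,::-1],None,fx=4,fy=4,interpolation=cv2.INTER_CUBIC))
```

```text
t 12.33 pos [ 0.5382 -0.1416 -0.0342] yaw 1.691 q [-0.39  0.59 -0.45  0.52  0.   -0.51] F [-3.1  1.8 36.6] w 0.0428
```

View pics/w12.png

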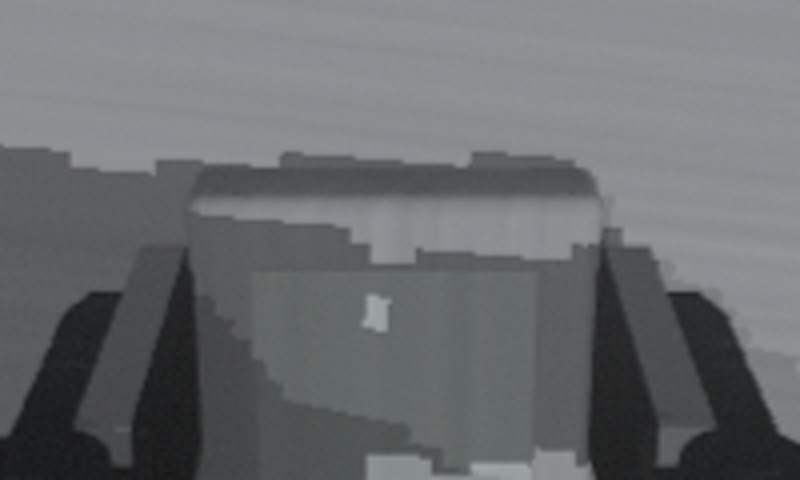

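Gripped: the width is 42.8 mm. The counter contact also calibrates the tip heights. Lifting and measuring the lid in the hand.

>>> {"method": "carry_out", "body": {
  "motion": [
    [0, 0, -1, 0],
    [0, 0, -4, 0],
    [0, 0, -8, 0],
    [0, 0, -12, 0],
    [0, 0, -16, 0],
    [0, 0, -20, 0],
    [0, 0, -22.5, 0],
    [0, 0, -22.5, 0],
    [0, 0, -22.5, 0]
  ]
}}

```text
time: 13.13
position: [0.5341, -0.1407, 0.1872]
orientation: [2.082, 2.348, 0.002]
ft_force: [0.8, 0.6, -1.2]
gripper_width: 0.0424
```

Run:
```python
from h import *
state()
p=vision.camera_params('wrist');im=vision.read_camera('wrist'); cv2.imwrite('pics/w13.png',im[:,:,::-1]); np.savez('w13p.npz',**p)
o,R=tool(); np.savez('w13o.npz',pos=o['position'],R=R)
im=vision.read_camera('scene'); cv2.imwrite('pics/s13.png',im[:,:,::-1])
im=topimg('top13')
```

```text
t 13.13 pos [ 0.5341 -0.1407  0.1872] yaw 1.691 q [-0.39  0.34 -0.21  1.02  0.   -0.51] F [ 0.8  0.6 -1.2] w 0.0424
```

View pics/w13.png

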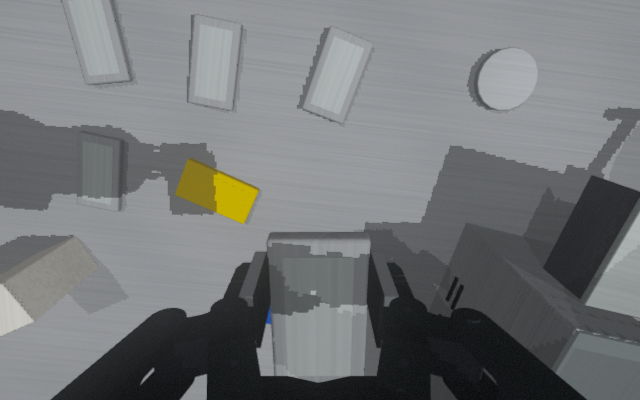

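View pics/s13.png

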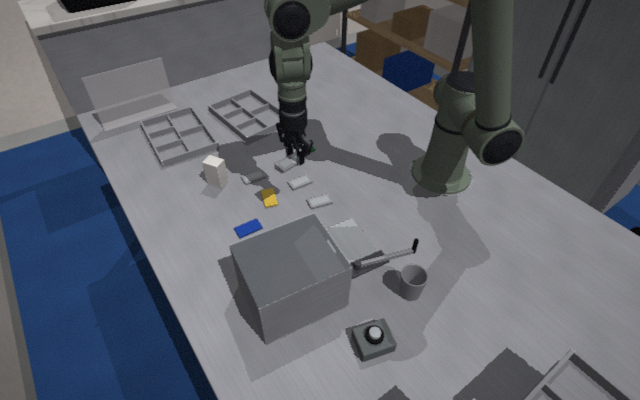

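```bash
cat >> h.py <<'E'
def inhand(uvs,zrel,p,pos,R):
    for uv in uvs: print('tool coords mm',((R.T@(ray('wrist',uv,pos[2]+zrel,p)-pos))*1000).round(1))
def slotgo(xlid,z,lat,rear,yw=None):
    """lid centre at slot x=xlid; rear = tool-y of lid rear edge (m), lat = tool-x of lid mid"""
    yw=YA+np.pi/2 if yw is None else yw
    # tool axes after: x=(cos yw, sin yw), y=(sin yw,-cos yw)
    tx=np.array([np.cos(yw),np.sin(yw)]); ty=np.array([np.sin(yw),-np.cos(yw)])
    c=sw(xlid,0)-ty*(rear+.04)-tx*lat
    go(c[0],c[1],z,yw)
E
python3 - <<'E'
from h import *
p=dict(np.load('w13p.npz')); q=np.load('w13o.npz')
inhand([(271,240),(369,240),(320,233)],.0442,p,q['pos'],q['R'])
inhand([(271,252),(369,252)],.037,p,q['pos'],q['R'])
E
```

```text
tool coords mm [-20.6 -17.2 -44.2]
tool coords mm [ 20.5 -17.2 -44.2]
tool coords mm [ -0.  -20.4 -44.2]
tool coords mm [-21.9  -7.8 -37. ]
tool coords mm [ 21.9  -7.9 -37. ]
```

Run:
```python
from h import *
slotgo(-.072,.175,0,-.0172)
```

```text
pos [ 0.5317 -0.1398  0.1839] yaw 1.691 j6 -0.51 -> shift cm [28.26  0.41  0.93] turn 0.226 rows>= 7
```

>>> {"method": "carry_out", "body": {
  "motion": [
    [4, 0.4, 0.5, 0.1],
    [8, 0.4, 0.9, 0.2],
    [12, 0.4, 0.9, 0.23],
    [16, 0.4, 0.9, 0.23],
    [20, 0.4, 0.9, 0.23],
    [24, 0.4, 0.9, 0.23],
    [27, 0.4, 0.9, 0.23],
    [28.3, 0.4, 0.9, 0.23],
    [28.3, 0.4, 0.9, 0.23],
    [28.3, 0.4, 0.9, 0.23],
    [28.3, 0.4, 0.9, 0.23],
    [28.3, 0.4, 0.9, 0.23]
  ]
}}

```text
time: 14.28
position: [0.5028, 0.14, 0.176]
orientation: [-2.342, -2.094, 0.002]
ft_force: [0.5, -0.3, -1.4]
gripper_width: 0.0423
```

Run:
```python
from h import *
state()
p=vision.camera_params('wrist');im=vision.read_camera('wrist'); cv2.imwrite('pics/w14.png',im[:,:,::-1]); np.savez('w14p.npz',**p)
slotgo(-.072,.125,0,-.0172)
print('ledge corners pred',[proj('wrist',np.r_[sw(x,y),.14],p).round(0) for x,y in((-.1,-.065),(-.1,.065),(0,-.065),(0,.065))])
```

```text
t 14.28 pos [0.5028 0.14   0.176 ] yaw 1.459 q [ 0.13  0.29 -0.3   0.98 -0.    0.24] F [ 0.5 -0.3 -1.4] w 0.0423
pos [0.503  0.14   0.1763] yaw 1.459 j6 0.24 -> shift cm [ 0.13 -0.12  5.13] turn -0.006 rows>= 2
ledge corners pred [array([220., 205.]), array([421., 204.]), array([233., 333.]), array([409., 332.])]
```

View pics/w14.png

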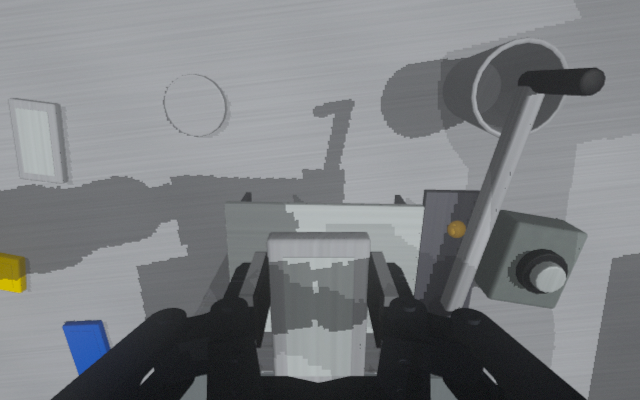

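Run:
```python
import cv2
im=cv2.imread('pics/w14.png'); 
cv2.imwrite('pics/w14a.png',cv2.resize(im[180:250,210:310],None,fx=8,fy=8,interpolation=cv2.INTER_CUBIC))
cv2.imwrite('pics/w14b.png',cv2.resize(im[180:250,350:450],None,fx=8,fy=8,interpolation=cv2.INTER_CUBIC))
```

```text
(no output)
```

View pics/w14a.png

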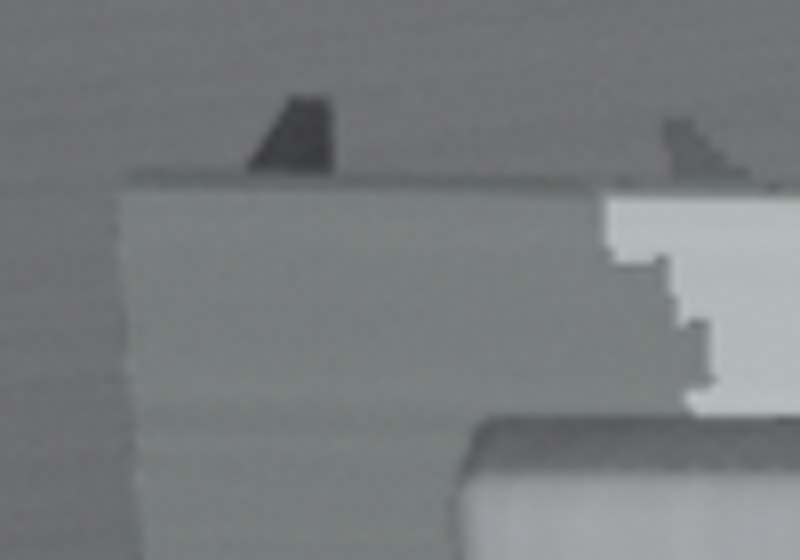

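View pics/w14b.png

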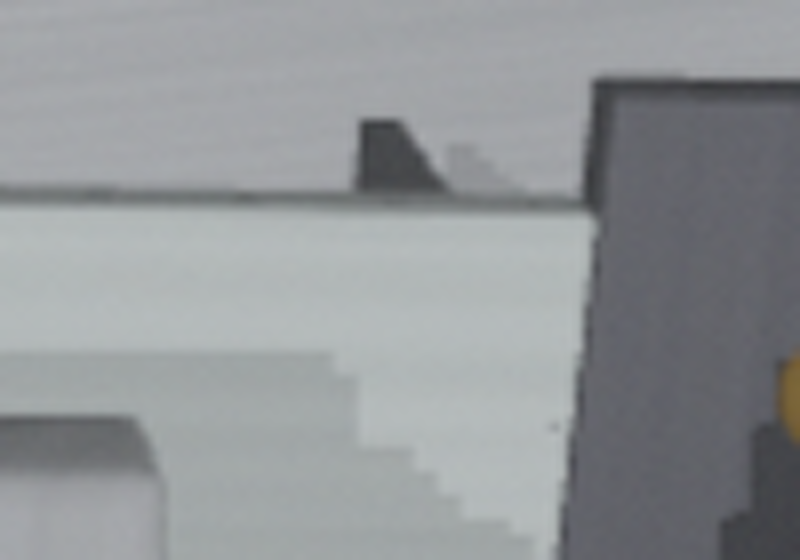

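Run:
```python
from h import *
p=dict(np.load('w14p.npz'))
o,R=tool(); print(o['position'],yaw(R))
a=ray('wrist',(225.2,204.4),.14,p);b=ray('wrist',(424.2,206.5),.14,p)
print('front corners',a,b,'len',np.linalg.norm(b-a)); m=(a+b)/2; d=(b-a)[:2]; y=np.arctan2(d[1],d[0])-np.pi/2; print('mid',m,'yaw',y,'pred mid',sw(-.1,0))
inhand([(268.3,239),(370.2,239)],.0442,p,o['position'],R)
```

```text
[0.50299323 0.13996482 0.17625599] 1.458725778655619
front corners [0.4900307 0.0809276 0.14     ] [0.50586212 0.20837474 0.14      ] len 0.12842665857806054
mid [0.49794641 0.14465117 0.14      ] yaw -0.12358639676437 pred mid [0.49676127 0.14188016]
tool coords mm [-20.7 -19.9 -44.2]
tool coords mm [ 21.4 -19.9 -44.2]
```

```bash
sed -i 's/^SL=.*/SL=np.array([.5968,.1321]); YA=-.118/' h.py
python3 - <<'E'
from h import *
state(); slotgo(-.072,.122,.0003,-.0185)
E
```

```text
t 14.33 pos [0.503  0.14   0.1763] yaw 1.459 q [ 0.13  0.29 -0.3   0.98 -0.    0.24] F [-0.1 -0.1 -0.5] w 0.0425
pos [0.503  0.14   0.1763] yaw 1.459 j6 0.24 -> shift cm [0.3  0.06 5.43] turn 0.006 rows>= 2
```

>>> {"method": "carry_out", "body": {
  "motion": [
    [0.3, 0, 2.5, 0.006],
    [0.3, 0, 5, 0.006],
    [0.3, 0, 5.4, 0.006],
    [0.3, 0, 5.4, 0.006],
    [0.3, 0, 5.4, 0.006]
  ]
}}

```text
time: 14.75
position: [0.5036, 0.1436, 0.1232]
orientation: [-2.348, -2.087, 0.0]
ft_force: [0.5, 0.2, -0.9]
gripper_width: 0.0427
```

>>> {"method": "carry_out", "body": {
  "motion": [
    [0, 0, 0.3, 0],
    [0, 0, 0.6, 0],
    [0, 0, 0.6, 0],
    [0, 0, 0.6, 0]
  ]
}}

```text
time: 15.08
position: [0.5036, 0.1442, 0.1171]
orientation: [2.346, 2.088, 0.001]
ft_force: [0.9, 0.0, -1.4]
gripper_width: 0.0423
```

>>> {"method": "carry_out", "body": {
  "motion": [
    [0, 0, 0.2, 0],
    [0, 0, 0.4, 0],
    [0, 0, 0.4, 0],
    [0, 0, 0.4, 0]
  ]
}}

```text
time: 15.42
position: [0.5031, 0.1442, 0.1126]
orientation: [-2.346, -2.089, 0.0]
ft_force: [-0.1, -0.2, -1.5]
gripper_width: 0.0424
```

>>> {"method": "carry_out", "body": {
  "motion": [
    [0, 0, 0.2, 0],
    [0, 0, 0.4, 0],
    [0, 0, 0.4, 0],
    [0, 0, 0.4, 0]
  ]
}}

```text
time: 15.75
position: [0.5031, 0.1441, 0.1085]
orientation: [-2.346, -2.089, 0.001]
ft_force: [0.4, -0.3, -0.4]
gripper_width: 0.0425
```

Run:
```python
from h import *
state(); slotgo(-.072,.1085,.0003,-.0185)
p=vision.camera_params('wrist');im=vision.read_camera('wrist'); cv2.imwrite('pics/w15.png',im[:,:,::-1]); np.savez('w15p.npz',**p)
im=vision.read_camera('scene'); cv2.imwrite('pics/s15.png',cv2.resize(im[200:300,290:430,::-1],None,fx=5.5,fy=5.5,interpolation=cv2.INTER_CUBIC))
```

```text
t 15.75 pos [0.5031 0.1441 0.1085] yaw 1.455 q [ 0.14  0.36 -0.4   0.82 -0.    0.25] F [ 0.4 -0.3 -0.4] w 0.0425
pos [0.5031 0.1441 0.1085] yaw 1.455 j6 0.25 -> shift cm [-0.12  0.09  0.  ] turn 0.002 rows>= 1
```

View pics/w15.png

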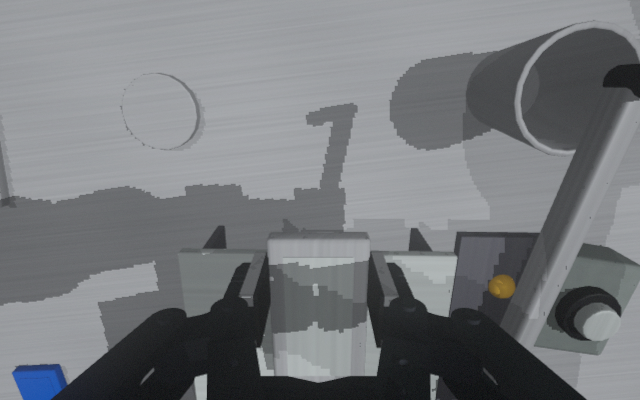

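View pics/s15.png

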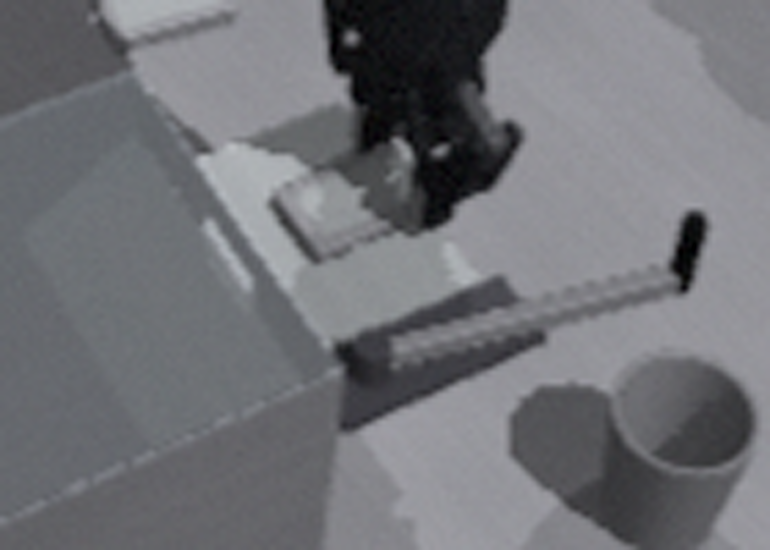

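>>> {"method": "carry_out", "body": {
  "motion": [
    [0, 0, 0.2, 0],
    [0, 0, 0.2, 0],
    [0, 0, 0.2, 0]
  ]
}}

```text
time: 16.1
position: [0.5032, 0.1442, 0.1066]
orientation: [-2.347, -2.089, 0.0]
ft_force: [0.2, 0.6, -1.7]
gripper_width: 0.0427
```

>>> {"method": "carry_out", "body": {
  "motion": [
    [0, 0, 0.2, 0],
    [0, 0, 0.2, 0],
    [0, 0, 0.2, 0]
  ]
}}

```text
time: 16.35
position: [0.5036, 0.1442, 0.106]
orientation: [2.346, 2.088, 0.001]
ft_force: [-3.5, -0.6, 8.7]
gripper_width: 0.0425
```

>>> {"method": "carry_out", "body": {
  "motion": [
    [0, 0, -0.45, 0],
    [0, 0, -0.45, 0],
    [-0.1, 2, -0.45, 0],
    [-0.1, 4, -0.45, 0],
    [-0.1, 4.5, -0.45, 0],
    [-0.1, 4.5, -0.45, 0],
    [-0.1, 4.5, -0.45, 0]
  ]
}}

```text
time: 16.93
position: [0.547, 0.1379, 0.1086]
orientation: [-2.346, -2.088, 0.002]
ft_force: [-1.0, -0.1, -0.9]
gripper_width: 0.0427
```

Run:
```python
from h import *
state(); slotgo(-.012,.109,.0003,-.0185)
im=vision.read_camera('scene'); cv2.imwrite('pics/s16.png',cv2.resize(im[200:300,290:430,::-1],None,fx=5.5,fy=5.5,interpolation=cv2.INTER_CUBIC))
```

```text
t 16.93 pos [0.547  0.1379 0.1086] yaw 1.454 q [ 0.12  0.43 -0.29  0.86  0.    0.23] F [-1.  -0.1 -0.9] w 0.0427
pos [0.547  0.1379 0.1086] yaw 1.454 j6 0.23 -> shift cm [-0.02  1.67 -0.04] turn 0.002 rows>= 1
```

View pics/s16.png

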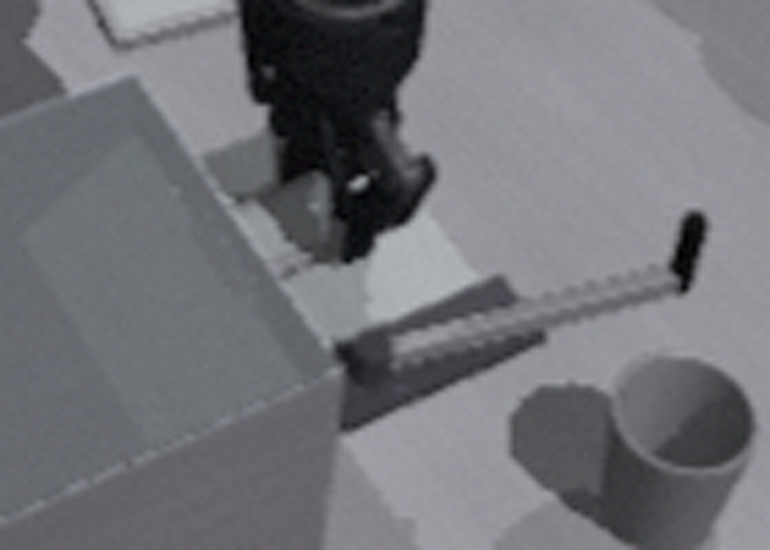

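The lid entered the slot with no contact force. Pushing further.

>>> {"method": "carry_out", "body": {
  "motion": [
    [0, 1, 0, 0],
    [0, 2, 0, 0],
    [0, 2.2, 0, 0],
    [0, 2.2, 0, 0]
  ]
}}

```text
time: 17.32
position: [0.5692, 0.1355, 0.1091]
orientation: [-2.346, -2.089, 0.001]
ft_force: [-0.1, 0.6, -0.5]
gripper_width: 0.0425
```

>>> {"method": "carry_out", "body": {
  "motion": [
    [0, 0, 0.2, 0],
    [0, 0.2, 0.3, 0],
    [0, 0.4, 0.3, 0],
    [0, 0.4, 0.3, 0]
  ]
}}

```text
time: 17.65
position: [0.5737, 0.135, 0.1062]
orientation: [2.346, 2.089, 0.0]
ft_force: [0.2, 0.5, -0.2]
gripper_width: 0.0424
```

Run:
```python
from h import *
state(); slotgo(-.012,.109,.0003,-.0185)
p=vision.camera_params('wrist');im=vision.read_camera('wrist'); cv2.imwrite('pics/w17.png',im[:,:,::-1]); np.savez('w17p.npz',**p)
```

```text
t 17.65 pos [0.5737 0.135  0.1062] yaw 1.455 q [ 0.11  0.47 -0.22  0.88 -0.    0.22] F [ 0.2  0.5 -0.2] w 0.0424
pos [0.5737 0.135  0.1062] yaw 1.455 j6 0.22 -> shift cm [-0.04 -1.03 -0.28] turn 0.002 rows>= 1
```

View pics/w17.png

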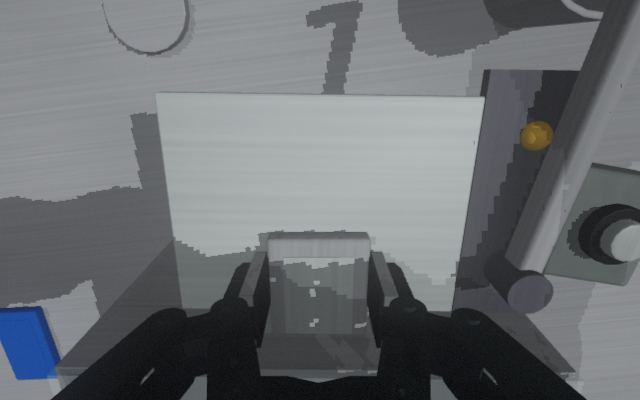

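>>> {"method": "carry_out", "body": {
  "motion": [
    [0, 0.3, 0, 0],
    [0, 0.5, 0, 0],
    [0, 0.5, 0, 0]
  ]
}}

```text
time: 17.95
position: [0.5792, 0.1343, 0.1062]
orientation: [2.347, 2.088, 0.0]
ft_force: [0.7, 0.0, -0.3]
gripper_width: 0.0424
```

>>> {"method": "carry_out", "body": {
  "motion": [
    [0, 0.3, 0, 0],
    [0, 0.5, 0, 0],
    [0, 0.5, 0, 0]
  ]
}}

```text
time: 18.2
position: [0.584, 0.1337, 0.1061]
orientation: [-2.347, -2.089, 0.0]
ft_force: [-0.4, 0.5, -1.0]
gripper_width: 0.0423
```

>>> {"method": "carry_out", "body": {
  "motion": [
    [0, 0.2, 0, 0],
    [0, 0.4, 0, 0],
    [0, 0.4, 0, 0]
  ]
}}

```text
time: 18.45
position: [0.5842, 0.1337, 0.1061]
orientation: [-2.343, -2.086, 0.007]
ft_force: [-10.4, 0.9, 6.9]
gripper_width: 0.0426
```

>>> {"method": "carry_out", "body": {
  "motion": [
    [0, 0.2, 0, 0],
    [0, 0.4, 0, 0],
    [0, 0.4, 0, 0]
  ]
}}

```text
time: 18.7
position: [0.5841, 0.1337, 0.1061]
orientation: [-2.339, -2.082, 0.014]
ft_force: [-21.0, 1.3, 16.6]
gripper_width: 0.0423
```

>>> {"method": "carry_out", "body": {
  "motion": [
    [0, -0.7, 0, 0],
    [0, -0.7, 0, 0],
    [0, -0.7, 0, 0],
    [0, -0.7, 0, 0],
    [0, -0.7, -1.5, 0],
    [0, -0.7, -3, 0],
    [0, -3.5, -4, 0],
    [0, -5.7, -4, 0],
    [0, -5.7, -4, 0],
    [0, -5.7, -4, 0]
  ],
  "claw": 0.3
}}

```text
time: 19.53
position: [0.5352, 0.1395, 0.1467]
orientation: [2.346, 2.089, 0.001]
ft_force: [0.6, 0.6, -0.7]
gripper_width: 0.0598
```

Run:
```python
from h import *
state()
p=vision.camera_params('wrist');im=vision.read_camera('wrist'); cv2.imwrite('pics/w18.png',im[:,:,::-1]); np.savez('w18p.npz',**p)
```

```text
t 19.53 pos [0.5352 0.1395 0.1467] yaw 1.455 q [ 0.12  0.37 -0.27  0.93 -0.    0.24] F [ 0.6  0.6 -0.7] w 0.0598
```

View pics/w18.png

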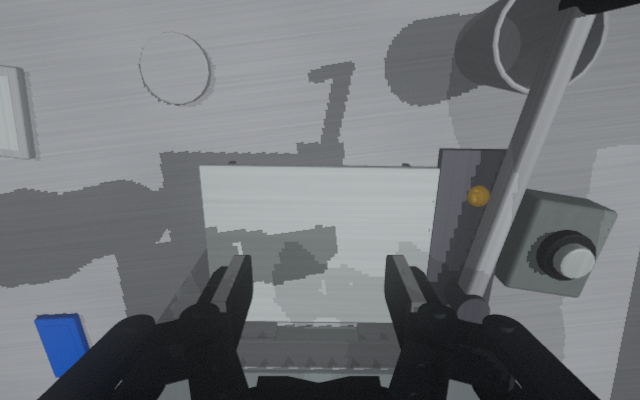

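The ledge is clear: the lid tipped in by itself on release. I'll check the box and the remaining lids.

>>> {"method": "carry_out", "body": {
  "motion": [
    [0, -2, -3, 0],
    [-4, -4, -5, 0],
    [-8, -4, -6, 0],
    [-12, -4, -6, 0],
    [-16, -4, -6, 0],
    [-20, -4, -6, 0],
    [-20, -4, -6, 0],
    [-20, -4, -6, 0]
  ]
}}

```text
time: 20.25
position: [0.4731, -0.0573, 0.2063]
orientation: [2.352, 2.082, 0.001]
ft_force: [-0.7, -0.2, -0.7]
gripper_width: 0.0598
```

Run:
```python
from h import *
state()
im=topimg('top19'); 
s=vision.read_camera('scene'); cv2.imwrite('pics/s19.png',s[:,:,::-1])
cv2.imwrite('pics/top19c.png',cv2.resize(im[60:260,200:480,::-1],None,fx=2.85,fy=2.85,interpolation=cv2.INTER_CUBIC))
cv2.imwrite('pics/s19c.png',cv2.resize(s[130:350,210:450,::-1],None,fx=2.7,fy=2.7,interpolation=cv2.INTER_CUBIC))
```

```text
t 20.25 pos [ 0.4731 -0.0573  0.2063] yaw 1.449 q [-0.28  0.18 -0.36  1.02  0.   -0.15] F [-0.7 -0.2 -0.7] w 0.0598
```

View pics/top19c.png

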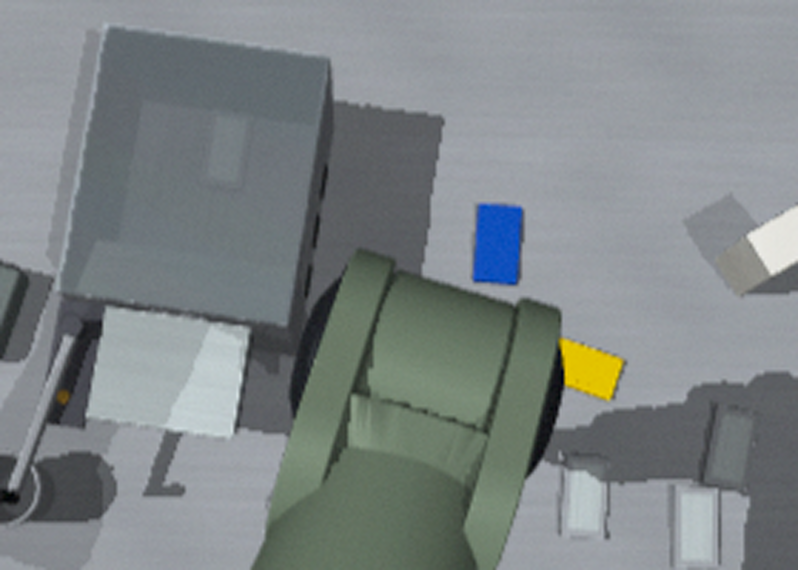

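View pics/s19c.png

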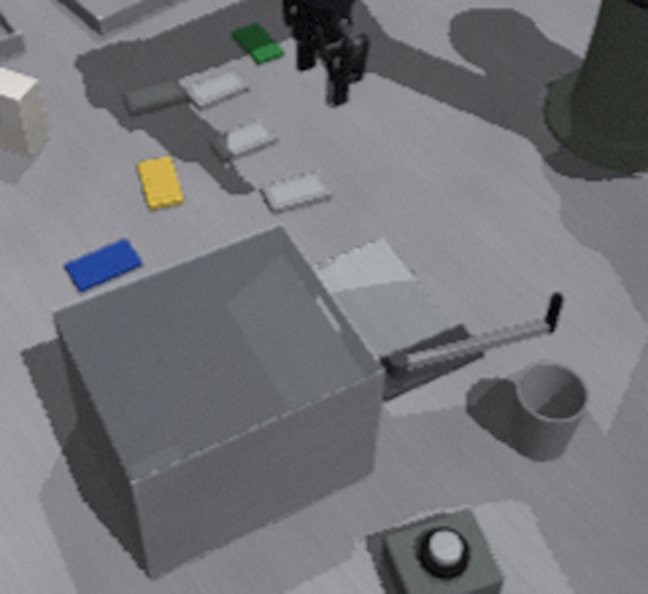

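The first lid is inside, visible through the roof at (230,150). One lid was knocked from (447,192) to about (455,216). I'll take the lid at (0.448,-0.135) next.

Run:
```python
from h import *
lidgo(.448,-.135,-.222,.06)
```

```text
pos [ 0.4728 -0.0546  0.2061] yaw 1.454 j6 -0.15 -> shift cm [-8.05 -3.71 14.6 ] turn 0.105 rows>= 5
```

>>> {"method": "carry_out", "body": {
  "motion": [
    [-4, -2, 3, 0.1],
    [-8, -3.7, 6, 0.1],
    [-8, -3.7, 10, 0.1],
    [-8, -3.7, 14.6, 0.1],
    [-8, -3.7, 14.6, 0.1],
    [-8, -3.7, 14.6, 0.1],
    [-8, -3.7, 14.6, 0.1]
  ]
}}

```text
time: 20.93
position: [0.4259, -0.1282, 0.0597]
orientation: [-2.444, -1.97, 0.001]
ft_force: [0.4, -0.4, -0.1]
gripper_width: 0.0596
```

```bash
cat >> h.py <<'E'
def wsnap(name):
    p=vision.camera_params('wrist');o,R=tool();im=vision.read_camera('wrist'); cv2.imwrite(f'pics/{name}.png',im[:,:,::-1]); np.savez(f'{name}.npz',pos=o['position'],TR=R,**p); state()
def wl(name,c,z=.009,zgo=-.031,off=OFF):
    """lid from 4 px corners: rear-left, rear-right, front-right, front-left (rear=image top)"""
    p=dict(np.load(name+'.npz'))
    w=np.array([ray('wrist',u,z,p)[:2] for u in c]); m=w.mean(0); ax=(w[2]+w[3]-w[0]-w[1])/2; bx=(w[1]+w[2]-w[0]-w[3])/2
    y=np.arctan2(ax[1],ax[0]); print(m.round(4),'L',np.hypot(*ax).round(4),'W',np.hypot(*bx).round(4),'yaw',y.round(3),'yaw(w)',(np.arctan2(bx[1],bx[0])-np.pi/2).round(3))
    lidgo(*m,y,zgo,off)
E
python3 - <<'E'
from h import *
wsnap('w20')
E
```

```text
t 20.98 pos [ 0.4272 -0.1289  0.0609] yaw 1.357 q [-0.46  0.29 -0.65  0.63  0.   -0.25] F [0.1 0.3 0.7] w 0.0598
```

View pics/w20.png

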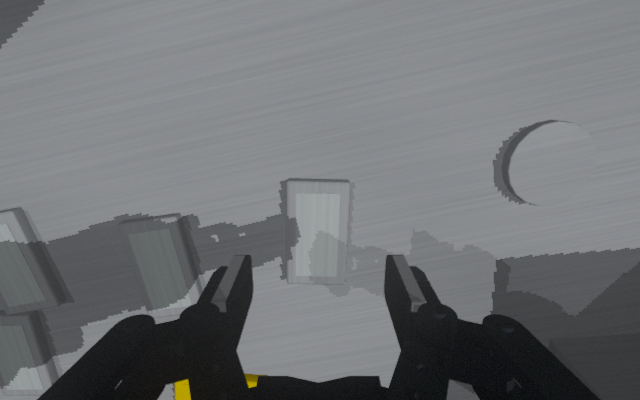

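Run:
```python
from h import *
wl('w20',[(288,181),(351,181),(350,284),(290,283)])
```

```text
[ 0.4477 -0.132 ] L 0.0794 W 0.0436 yaw -0.209 yaw(w) -0.225
pos [ 0.4272 -0.1289  0.0609] yaw 1.357 j6 -0.25 -> shift cm [ 0.13 -0.14  9.19] turn -0.005 rows>= 3
```

>>> {"method": "carry_out", "body": {
  "motion": [
    [0.1, -0.1, 3, 0],
    [0.1, -0.1, 6, 0],
    [0.1, -0.1, 8, 0],
    [0.1, -0.1, 9.2, 0],
    [0.1, -0.1, 9.2, 0],
    [0.1, -0.1, 9.2, 0]
  ]
}}

```text
time: 21.48
position: [0.4269, -0.1285, -0.0307]
orientation: [2.446, 1.97, 0.001]
ft_force: [0.3, 0.1, -0.1]
gripper_width: 0.0598
```

>>> {"method": "carry_out", "body": {
  "motion": [
    [0, 0, 0, 0],
    [0, 0, 0, 0],
    [0, 0, 0, 0],
    [0, 0, 0, 0],
    [0, 0, 0, 0]
  ],
  "claw": 1
}}

```text
time: 21.9
position: [0.4273, -0.1292, -0.0299]
orientation: [2.445, 1.967, 0.003]
ft_force: [0.2, 1.5, 7.1]
gripper_width: 0.0422
```

>>> {"method": "carry_out", "body": {
  "motion": [
    [0, 0, -3, 0],
    [0, 0, -7, 0],
    [0, 0, -11, 0],
    [0, 0, -15, 0],
    [0, 0, -19, 0],
    [0, 0, -21, 0],
    [0, 0, -21, 0],
    [0, 0, -21, 0],
    [0, 0, -21, 0]
  ]
}}

```text
time: 22.65
position: [0.4247, -0.1282, 0.1778]
orientation: [-2.448, -1.969, 0.0]
ft_force: [1.5, 0.1, -0.9]
gripper_width: 0.0421
```

Run:
```python
from h import *
wsnap('w21')
```

```text
t 22.7 pos [ 0.4242 -0.128   0.1772] yaw 1.355 q [-0.46  0.15 -0.49  0.94  0.   -0.24] F [ 0.4  1.  -0.8] w 0.0424
```

View pics/w21.png

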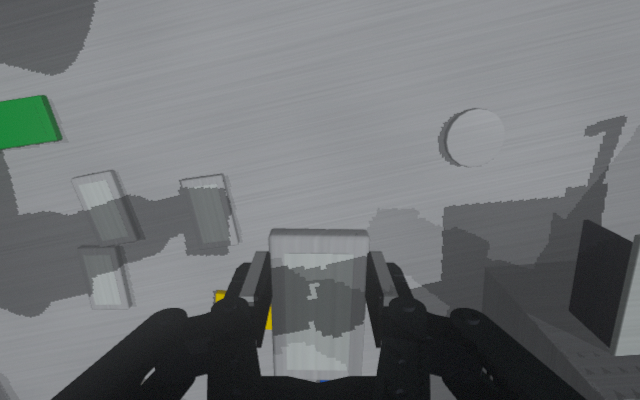

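Run:
```python
from h import *
d=dict(np.load('w21.npz'))
inhand([(271,237.5),(368.5,237.5)],.040,d,d['pos'],d['TR'])
slotgo(-.072,.135,0,-.0195)
```

```text
tool coords mm [-20.2 -18.3 -40. ]
tool coords mm [ 21.3 -18.2 -40. ]
pos [ 0.4242 -0.128   0.1772] yaw 1.355 j6 -0.24 -> shift cm [28.2   2.08  4.23] turn -0.098 rows>= 7
```

```bash
cat >> h.py <<'E'
def pre(z): go(.5031,.1441,z,1.4545)
def fin(z): go(.5825,.1339,z,1.4545)
E
python3 - <<'E'
from h import *
pre(.165)
E
```

```text
pos [ 0.4242 -0.128   0.1772] yaw 1.355 j6 -0.24 -> shift cm [28.27  1.87  1.23] turn -0.1 rows>= 7
```

>>> {"method": "carry_out", "body": {
  "motion": [
    [4, 0.3, 0.2, -0.05],
    [8, 0.6, 0.4, -0.1],
    [12, 0.8, 0.6, -0.1],
    [16, 1.1, 0.8, -0.1],
    [20, 1.4, 1, -0.1],
    [24, 1.6, 1.2, -0.1],
    [27, 1.8, 1.2, -0.1],
    [28.3, 1.9, 1.2, -0.1],
    [28.3, 1.9, 1.2, -0.1],
    [28.3, 1.9, 1.2, -0.1],
    [28.3, 1.9, 1.2, -0.1],
    [28.3, 1.9, 1.2, -0.1]
  ]
}}

```text
time: 23.7
position: [0.5039, 0.1423, 0.1658]
orientation: [-2.348, -2.086, 0.002]
ft_force: [0.1, -0.2, -1.7]
gripper_width: 0.0423
```

Run:
```python
from h import *
state();pre(.113)
```

```text
t 23.7 pos [0.5039 0.1423 0.1658] yaw 1.453 q [ 0.13  0.3  -0.31  0.95 -0.    0.25] F [ 0.1 -0.2 -1.7] w 0.0423
pos [0.5039 0.1423 0.1658] yaw 1.453 j6 0.25 -> shift cm [ 0.17 -0.1   5.28] turn -0.002 rows>= 2
```

>>> {"method": "carry_out", "body": {
  "motion": [
    [0.1, -0.1, 2, 0],
    [0.1, -0.1, 4.5, 0],
    [0.1, -0.1, 5.2, 0],
    [0.1, -0.1, 5.2, 0],
    [0.1, -0.1, 5.2, 0],
    [0.1, -0.1, 5.2, 0]
  ]
}}

```text
time: 24.2
position: [0.5045, 0.1445, 0.1154]
orientation: [2.347, 2.087, 0.002]
ft_force: [0.7, -0.0, -1.1]
gripper_width: 0.042
```

Run:
```python
from h import *
wsnap('w22'); fin(.113)
```

```text
t 24.25 pos [0.5047 0.1447 0.1155] yaw 1.454 q [ 0.14  0.35 -0.38  0.83 -0.    0.26] F [ 0.2  0.4 -1.6] w 0.0419
pos [0.5047 0.1447 0.1155] yaw 1.454 j6 0.26 -> shift cm [-0.17  7.85  0.27] turn -0.0 rows>= 2
```

View pics/w22.png

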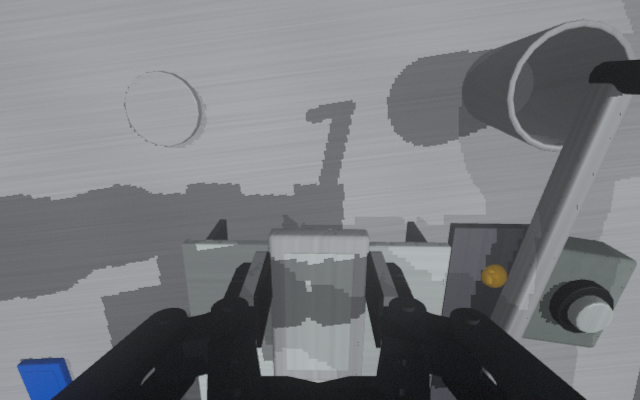

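>>> {"method": "carry_out", "body": {
  "motion": [
    [-0.15, 0, 0.25, 0],
    [-0.15, 2, 0.25, 0],
    [-0.15, 4, 0.25, 0],
    [-0.15, 4.6, 0.25, 0],
    [-0.15, 4.6, 0.25, 0]
  ]
}}

```text
time: 24.67
position: [0.551, 0.1379, 0.1122]
orientation: [2.347, 2.087, 0.003]
ft_force: [0.1, -0.2, -0.8]
gripper_width: 0.0422
```

Run:
```python
from h import *
state(); fin(.1115)
```

```text
t 24.67 pos [0.551  0.1379 0.1122] yaw 1.454 q [ 0.12  0.43 -0.27  0.87 -0.    0.23] F [ 0.1 -0.2 -0.8] w 0.0422
pos [0.551  0.1379 0.1122] yaw 1.454 j6 0.23 -> shift cm [-0.03  3.17  0.07] turn -0.001 rows>= 1
```

>>> {"method": "carry_out", "body": {
  "motion": [
    [0, 1.5, 0, 0],
    [0, 2.5, 0, 0],
    [0, 3.2, 0, 0],
    [0, 3.3, 0, 0],
    [0, 3.3, 0, 0]
  ]
}}

```text
time: 25.08
position: [0.5814, 0.1343, 0.1116]
orientation: [-2.346, -2.088, 0.001]
ft_force: [-0.8, 0.5, -0.8]
gripper_width: 0.0421
```

>>> {"method": "carry_out", "body": {
  "motion": [
    [0, -0.3, 0.1, 0],
    [0, -0.3, 0.1, 0],
    [0, -0.3, 0.1, 0],
    [0, -0.3, 0.1, 0],
    [0, -0.3, -1.5, 0],
    [0, -0.3, -3, 0],
    [0, -3.5, -4, 0],
    [0, -5.3, -4, 0],
    [0, -5.3, -4, 0],
    [0, -5.3, -4, 0]
  ],
  "claw": 0.3
}}

```text
time: 25.92
position: [0.5289, 0.1406, 0.1522]
orientation: [2.346, 2.089, 0.001]
ft_force: [0.0, 0.9, 0.8]
gripper_width: 0.0599
```

Run:
```python
from h import *
wsnap('w23')
```

```text
t 25.97 pos [0.5297 0.1405 0.1521] yaw 1.455 q [ 0.12  0.36 -0.27  0.94 -0.    0.24] F [ 0.  -0.1  0.9] w 0.0597
```

View pics/w23.png

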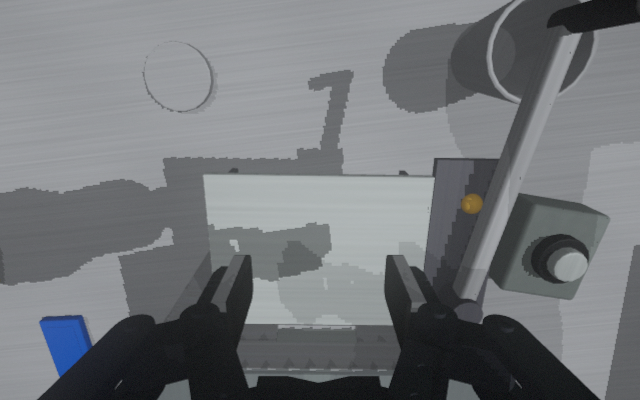

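Run:
```python
from h import *
lidgo(.4508,-.2505,-.055,.07)
```

```text
pos [0.5297 0.1405 0.1521] yaw 1.455 j6 0.24 -> shift cm [-39.89  -5.52   8.2 ] turn -0.061 rows>= 10
```

>>> {"method": "carry_out", "body": {
  "motion": [
    [-3, -2.5, -1, -0.03],
    [-7, -4, -1, -0.06],
    [-11, -5.5, 0, -0.06],
    [-15, -5.5, 0, -0.06],
    [-19, -5.5, 2, -0.06],
    [-23, -5.5, 4, -0.06],
    [-27, -5.5, 5, -0.06],
    [-31, -5.5, 6, -0.06],
    [-35, -5.5, 7, -0.06],
    [-39, -5.5, 8.2, -0.06],
    [-39.9, -5.5, 8.2, -0.06],
    [-39.9, -5.5, 8.2, -0.06]
  ]
}}

```text
time: 26.97
position: [0.4285, -0.254, 0.0687]
orientation: [2.288, 2.151, -0.001]
ft_force: [0.2, 0.3, 0.4]
gripper_width: 0.0599
```

>>> {"method": "carry_out", "body": {
  "motion": [
    [0, 0, 0, 0],
    [0, 0, 0, 0]
  ]
}}

```text
time: 27.13
position: [0.4286, -0.249, 0.0696]
orientation: [-2.282, -2.158, -0.001]
ft_force: [0.2, 1.0, 0.9]
gripper_width: 0.0595
```

Run:
```python
from h import *
wsnap('w24')
```

```text
t 27.18 pos [ 0.4287 -0.2486  0.0698] yaw 1.516 q [-0.67  0.36 -0.51  0.7   0.   -0.62] F [0.1 0.2 0.2] w 0.0595
```

View pics/w24.png

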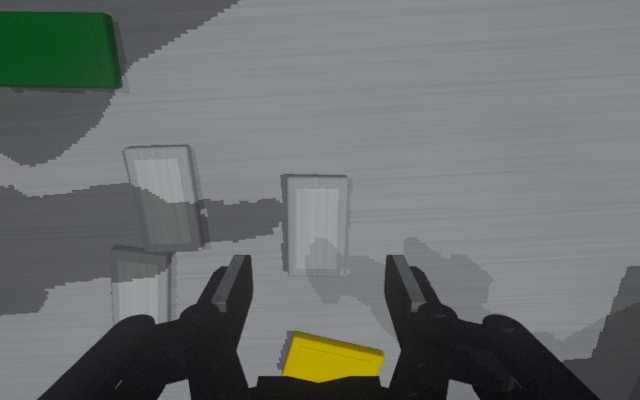

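Run:
```python
from h import *
wl('w24',[(287,177),(348.5,178),(347,275),(288,275)])
```

```text
[ 0.4502 -0.2508] L 0.078 W 0.0444 yaw -0.06 yaw(w) -0.065
pos [ 0.4287 -0.2486  0.0698] yaw 1.516 j6 -0.62 -> shift cm [-0.1  -0.04 10.08] turn 0.005 rows>= 3
```

>>> {"method": "carry_out", "body": {
  "motion": [
    [-0.1, 0, 4, 0],
    [-0.1, 0, 7.5, 0],
    [-0.1, 0, 9.2, 0],
    [-0.1, 0, 10.2, 0],
    [-0.1, 0, 10.2, 0],
    [-0.1, 0, 10.2, 0]
  ]
}}

```text
time: 27.68
position: [0.4289, -0.2499, -0.0318]
orientation: [2.281, 2.16, 0.0]
ft_force: [0.1, -0.3, 0.6]
gripper_width: 0.0602
```

>>> {"method": "carry_out", "body": {
  "motion": [
    [0, 0, 0, 0],
    [0, 0, 0, 0],
    [0, 0, 0, 0],
    [0, 0, 0, 0],
    [0, 0, 0, 0]
  ],
  "claw": 1
}}

```text
time: 28.1
position: [0.4299, -0.2513, -0.0305]
orientation: [2.28, 2.156, 0.002]
ft_force: [0.9, 1.6, 6.2]
gripper_width: 0.0423
```

>>> {"method": "carry_out", "body": {
  "motion": [
    [0, 0, -3, 0],
    [0, 0, -7, 0],
    [0, 0, -11, 0],
    [0, 0, -15, 0],
    [0, 0, -19, 0],
    [0, 0, -21, 0],
    [0, 0, -21, 0],
    [0, 0, -21, 0],
    [0, 0, -21, 0]
  ]
}}

```text
time: 28.85
position: [0.4278, -0.2501, 0.1772]
orientation: [-2.283, -2.158, 0.0]
ft_force: [0.0, 0.1, -1.4]
gripper_width: 0.0421
```

Run:
```python
from h import *
wsnap('w25'); pre(.165)
```

```text
t 28.9 pos [ 0.4274 -0.2498  0.1765] yaw 1.515 q [-0.68  0.24 -0.37  0.96 -0.   -0.62] F [ 0.9  1.1 -1.2] w 0.0422
pos [ 0.4274 -0.2498  0.1765] yaw 1.515 j6 -0.62 -> shift cm [39.76  5.34  1.19] turn 0.06 rows>= 10
```

View pics/w25.png

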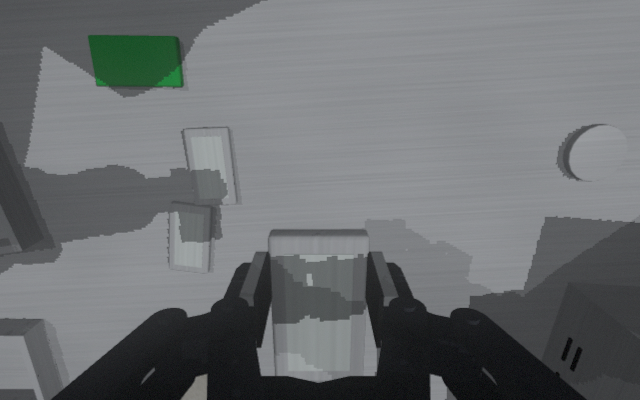

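>>> {"method": "carry_out", "body": {
  "motion": [
    [4, 0.5, 0.2, 0.03],
    [8, 1, 0.4, 0.06],
    [12, 1.6, 0.6, 0.06],
    [16, 2.1, 0.8, 0.06],
    [20, 2.6, 1, 0.06],
    [24, 3.2, 1.2, 0.06],
    [28, 3.8, 1.2, 0.06],
    [32, 4.3, 1.2, 0.06],
    [36, 4.8, 1.2, 0.06],
    [39, 5.3, 1.2, 0.06],
    [39.8, 5.3, 1.2, 0.06],
    [39.8, 5.3, 1.2, 0.06]
  ]
}}

```text
time: 29.9
position: [0.5024, 0.1458, 0.1638]
orientation: [-2.341, -2.092, 0.004]
ft_force: [-0.5, -0.4, -0.4]
gripper_width: 0.0423
```

>>> {"method": "carry_out", "body": {
  "motion": [
    [0, 0, 0, 0],
    [0, 0, 0, 0],
    [0, 0, 0, 0]
  ]
}}

```text
time: 30.15
position: [0.5032, 0.1423, 0.1653]
orientation: [-2.349, -2.086, 0.002]
ft_force: [0.1, 0.4, 0.1]
gripper_width: 0.0423
```

Run:
```python
from h import *
state();pre(.113)
```

```text
t 30.15 pos [0.5032 0.1423 0.1653] yaw 1.452 q [ 0.13  0.3  -0.32  0.95 -0.    0.25] F [0.1 0.4 0.1] w 0.0423
pos [0.5032 0.1423 0.1653] yaw 1.452 j6 0.25 -> shift cm [ 0.18 -0.02  5.23] turn -0.002 rows>= 2
```

>>> {"method": "carry_out", "body": {
  "motion": [
    [0.1, 0, 2, 0],
    [0.1, 0, 4.5, 0],
    [0.1, 0, 5.2, 0],
    [0.1, 0, 5.2, 0],
    [0.1, 0, 5.2, 0],
    [0.1, 0, 5.2, 0]
  ]
}}

```text
time: 30.65
position: [0.5046, 0.1445, 0.1149]
orientation: [2.347, 2.087, 0.002]
ft_force: [0.3, -0.7, -0.6]
gripper_width: 0.0423
```

Run:
```python
from h import *
wsnap('w26'); fin(.113)
```

```text
t 30.7 pos [0.5048 0.1447 0.115 ] yaw 1.454 q [ 0.14  0.35 -0.39  0.83  0.    0.26] F [-0.5 -0.3  0.4] w 0.0422
pos [0.5048 0.1447 0.115 ] yaw 1.454 j6 0.26 -> shift cm [-0.17  7.84  0.22] turn -0.0 rows>= 2
```

View pics/w26.png

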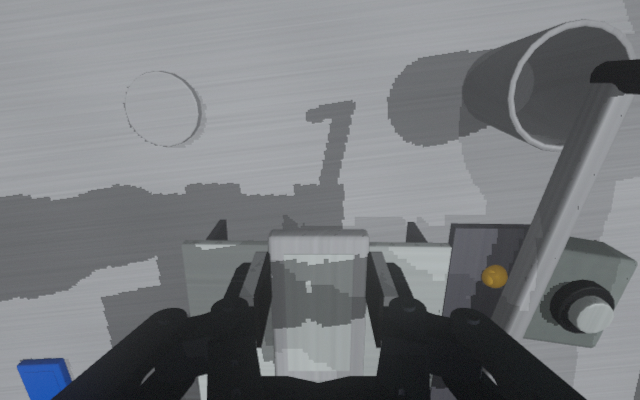

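Same picture as the last lid: ledge 184–450, lid 271–368. I'll repeat the same insertion.

>>> {"method": "carry_out", "body": {
  "motion": [
    [-0.15, 0, 0.2, 0],
    [-0.15, 2, 0.2, 0],
    [-0.15, 4, 0.2, 0],
    [-0.15, 4.6, 0.2, 0],
    [-0.15, 4.6, 0.2, 0]
  ]
}}

```text
time: 31.12
position: [0.5511, 0.1378, 0.1122]
orientation: [2.346, 2.087, 0.003]
ft_force: [0.3, -0.0, -0.0]
gripper_width: 0.042
```

Run:
```python
from h import *
state(); fin(.1115)
```

```text
t 31.12 pos [0.5511 0.1378 0.1122] yaw 1.454 q [ 0.12  0.43 -0.27  0.87 -0.    0.23] F [ 0.3 -0.  -0. ] w 0.042
pos [0.5511 0.1378 0.1122] yaw 1.454 j6 0.23 -> shift cm [-0.03  3.16  0.08] turn -0.001 rows>= 1
```

>>> {"method": "carry_out", "body": {
  "motion": [
    [0, 1.5, 0, 0],
    [0, 2.5, 0, 0],
    [0, 3.2, 0, 0],
    [0, 3.3, 0, 0],
    [0, 3.3, 0, 0]
  ]
}}

```text
time: 31.53
position: [0.5815, 0.1343, 0.1116]
orientation: [-2.346, -2.088, 0.001]
ft_force: [-0.1, 0.0, -0.6]
gripper_width: 0.0421
```

>>> {"method": "carry_out", "body": {
  "motion": [
    [0, -0.2, 0.1, 0],
    [0, -0.2, 0.1, 0],
    [0, -0.2, 0.1, 0],
    [0, -0.2, 0.1, 0],
    [0, -0.2, -1.5, 0],
    [0, -0.2, -3, 0],
    [0, -3.5, -4, 0],
    [0, -5.3, -4, 0],
    [0, -5.3, -4, 0],
    [0, -5.3, -4, 0]
  ],
  "claw": 0.3
}}

```text
time: 32.37
position: [0.5289, 0.1406, 0.1522]
orientation: [2.346, 2.089, 0.001]
ft_force: [0.5, -0.6, -0.1]
gripper_width: 0.0597
```

Run:
```python
from h import *
wsnap('w27')
d=dict(np.load('w25.npz'))
def lid(c,z=.009):
    w=np.array([ray('wrist',u,z,d)[:2] for u in c]); m=w.mean(0); ax=(w[2]+w[3]-w[0]-w[1])/2; bx=(w[1]+w[2]-w[0]-w[3])/2
    print(m.round(4),np.hypot(*ax).round(4),np.hypot(*bx).round(4),np.arctan2(ax[1],ax[0]).round(3)); return m,np.arctan2(ax[1],ax[0])
m,y=lid([(182,130),(229,127),(239,203),(196,206)])
lid([(170,203),(213,207),(210,272),(168,268)])
lidgo(*m,y,.07)
```

```text
t 32.42 pos [0.5298 0.1404 0.1521] yaw 1.455 q [ 0.12  0.36 -0.27  0.94 -0.    0.24] F [ 1.2 -0.9 -0.2] w 0.0597
[ 0.4235 -0.3581] 0.079 0.0459 -0.001
[ 0.5003 -0.3935] 0.0782 0.0458 -0.208
pos [0.5298 0.1404 0.1521] yaw 1.455 j6 0.24 -> shift cm [-51.01  -6.98   8.19] turn -0.115 rows>= 13
```

View pics/w27.png

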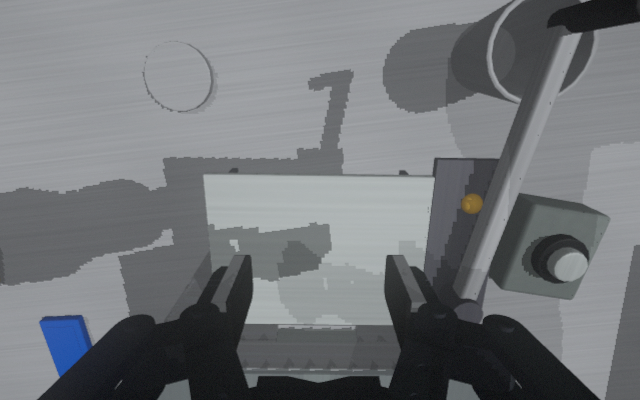

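>>> {"method": "carry_out", "body": {
  "motion": [
    [-3, -2.5, -1, -0.05],
    [-7, -4, -1, -0.1],
    [-11, -6, 0, -0.11],
    [-15, -7, 0, -0.11],
    [-19, -7, 0, -0.11],
    [-23, -7, 2, -0.11],
    [-27, -7, 3, -0.11],
    [-31, -7, 4, -0.11],
    [-35, -7, 5, -0.11],
    [-39, -7, 6, -0.11],
    [-43, -7, 7, -0.11],
    [-47, -7, 8, -0.11]
  ]
}}

```text
time: 33.42
position: [0.4056, -0.3187, 0.0717]
orientation: [2.229, 2.213, 0.0]
ft_force: [1.5, 0.3, -0.1]
gripper_width: 0.0597
```

Run:
```python
from h import *
lidgo(.4235,-.3581,0,.07)
```

```text
pos [ 0.4056 -0.3187  0.0717] yaw 1.564 j6 -0.8 -> shift cm [-3.94 -0.38  0.17] turn -0.007 rows>= 1
```

>>> {"method": "carry_out", "body": {
  "motion": [
    [-3, -0.4, 0, 0],
    [-3.9, -0.4, 0, 0],
    [-3.9, -0.4, 0, 0],
    [-3.9, -0.4, 0, 0]
  ]
}}

```text
time: 33.75
position: [0.4015, -0.3546, 0.072]
orientation: [-2.229, -2.213, -0.001]
ft_force: [-0.5, 0.7, -0.5]
gripper_width: 0.0596
```

Run:
```python
from h import *
wsnap('w28')
```

```text
t 33.8 pos [ 0.4015 -0.3536  0.0721] yaw 1.565 q [-0.86  0.42 -0.41  0.74  0.   -0.85] F [-0.9 -0.8  0.2] w 0.0598
```

View pics/w28.png

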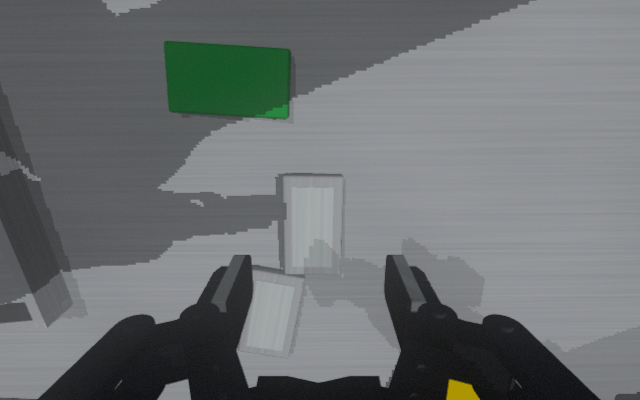

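Run:
```python
from h import *
wl('w28',[(284.5,175),(343.5,175),(343,275),(285,275)])
```

```text
[ 0.4232 -0.3581] L 0.0806 W 0.0435 yaw -0.012 yaw(w) -0.008
pos [ 0.4015 -0.3536  0.0721] yaw 1.565 j6 -0.85 -> shift cm [-0.43 -0.02 10.31] turn 0.006 rows>= 3
```

>>> {"method": "carry_out", "body": {
  "motion": [
    [-0.4, 0, 4, 0],
    [-0.4, 0, 7.5, 0],
    [-0.4, 0, 9.2, 0],
    [-0.4, 0, 10.3, 0],
    [-0.4, 0, 10.3, 0],
    [-0.4, 0, 10.3, 0]
  ]
}}

```text
time: 34.3
position: [0.4019, -0.3577, -0.0302]
orientation: [-2.226, -2.216, -0.0]
ft_force: [0.3, -0.2, 0.6]
gripper_width: 0.06
```

>>> {"method": "carry_out", "body": {
  "motion": [
    [0, 0, 0, 0],
    [0, 0, 0, 0],
    [0, 0, 0, 0],
    [0, 0, 0, 0],
    [0, 0, 0, 0]
  ],
  "claw": 1
}}

```text
time: 34.72
position: [0.4028, -0.3596, -0.0287]
orientation: [2.226, 2.212, 0.001]
ft_force: [0.5, 2.0, 7.2]
gripper_width: 0.0424
```

>>> {"method": "carry_out", "body": {
  "motion": [
    [0, 0, -3, 0],
    [0, 0, -7, 0],
    [0, 0, -11, 0],
    [0, 0, -15, 0],
    [0, 0, -19, 0],
    [0, 0, -21, 0],
    [0, 0, -21, 0],
    [0, 0, -21, 0],
    [0, 0, -21, 0]
  ]
}}

```text
time: 35.47
position: [0.4009, -0.3581, 0.1788]
orientation: [-2.228, -2.214, -0.0]
ft_force: [-0.4, 0.9, -0.4]
gripper_width: 0.042
```

Run:
```python
from h import *
wsnap('w29'); pre(.165)
```

```text
t 35.52 pos [ 0.4006 -0.3578  0.1781] yaw 1.565 q [-0.87  0.32 -0.26  1.   -0.   -0.86] F [ 1.2  0.8 -0.8] w 0.0418
pos [ 0.4006 -0.3578  0.1781] yaw 1.565 j6 -0.86 -> shift cm [50.25  9.93  1.38] turn 0.11 rows>= 13
```

View pics/w29.png

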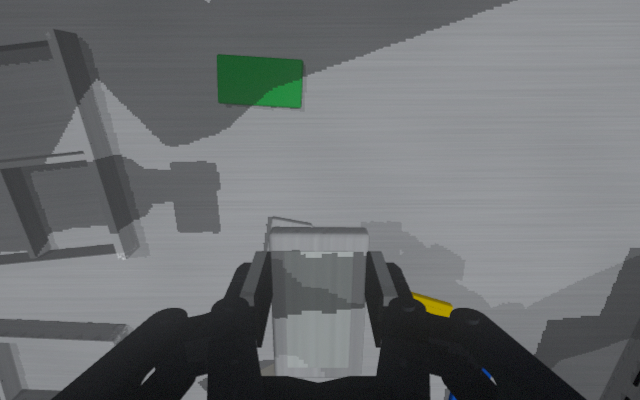

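>>> {"method": "carry_out", "body": {
  "motion": [
    [4, 0.8, 0.2, 0.05],
    [8, 1.6, 0.4, 0.1],
    [12, 2.4, 0.6, 0.11],
    [16, 3.2, 0.8, 0.11],
    [20, 4, 1, 0.11],
    [24, 4.8, 1.2, 0.11],
    [28, 5.6, 1.2, 0.11],
    [32, 6.4, 1.2, 0.11],
    [36, 7.2, 1.2, 0.11],
    [40, 8, 1.2, 0.11],
    [44, 8.8, 1.2, 0.11],
    [48, 9.5, 1.2, 0.11]
  ]
}}

```text
time: 36.52
position: [0.4982, 0.1227, 0.1656]
orientation: [-2.345, -2.088, 0.004]
ft_force: [1.8, -0.8, -0.5]
gripper_width: 0.0421
```

Run:
```python
from h import *
state();pre(.165)
```

```text
t 36.52 pos [0.4982 0.1227 0.1656] yaw 1.455 q [ 0.1   0.29 -0.34  0.95 -0.    0.21] F [ 1.8 -0.8 -0.5] w 0.0421
pos [0.4982 0.1227 0.1656] yaw 1.455 j6 0.21 -> shift cm [2.18 0.24 0.06] turn 0.0 rows>= 1
```

>>> {"method": "carry_out", "body": {
  "motion": [
    [2.2, 0.2, 0, 0],
    [2.2, 0.2, 0, 0],
    [2.2, 0.2, 0, 0],
    [2.2, 0.2, 2, 0],
    [2.2, 0.2, 4, 0],
    [2.2, 0.2, 5, 0],
    [2.2, 0.2, 5, 0],
    [2.2, 0.2, 5, 0]
  ]
}}

```text
time: 37.18
position: [0.5031, 0.1413, 0.1168]
orientation: [-2.347, -2.086, 0.003]
ft_force: [-0.5, 0.3, -0.7]
gripper_width: 0.0417
```

Run:
```python
from h import *
wsnap('w30'); fin(.114); pre(.114)
```

```text
t 37.23 pos [0.504  0.1416 0.1177] yaw 1.453 q [ 0.13  0.35 -0.38  0.84 -0.    0.25] F [-0.1  0.5 -0.3] w 0.0418
pos [0.504  0.1416 0.1177] yaw 1.453 j6 0.25 -> shift cm [0.15 7.88 0.36] turn -0.001 rows>= 2
pos [0.504  0.1416 0.1177] yaw 1.453 j6 0.25 -> shift cm [ 0.23 -0.12  0.37] turn -0.001 rows>= 1
```

View pics/w30.png

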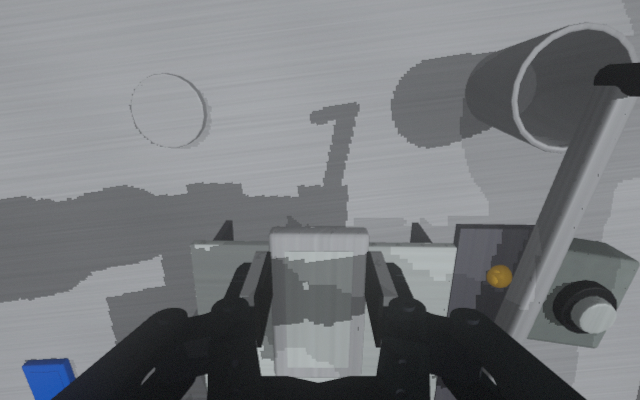

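>>> {"method": "carry_out", "body": {
  "motion": [
    [0.15, 0, 0.35, 0],
    [0.15, 0, 0.35, 0],
    [0.15, 2, 0.35, 0],
    [0.15, 4, 0.35, 0],
    [0.15, 4.6, 0.35, 0],
    [0.15, 4.6, 0.35, 0]
  ]
}}

```text
time: 37.73
position: [0.5516, 0.1384, 0.1144]
orientation: [2.346, 2.087, 0.003]
ft_force: [-0.5, 0.5, -0.6]
gripper_width: 0.0421
```

Run:
```python
from h import *
state(); fin(.1125)
```

```text
t 37.73 pos [0.5516 0.1384 0.1144] yaw 1.454 q [ 0.12  0.43 -0.27  0.87 -0.    0.23] F [-0.5  0.5 -0.6] w 0.0421
pos [0.5516 0.1384 0.1144] yaw 1.454 j6 0.23 -> shift cm [-0.09  3.12  0.2 ] turn -0.001 rows>= 1
```

>>> {"method": "carry_out", "body": {
  "motion": [
    [-0.05, 1.5, 0.1, 0],
    [-0.05, 2.5, 0.1, 0],
    [-0.05, 3.2, 0.1, 0],
    [-0.05, 3.3, 0.1, 0],
    [-0.05, 3.3, 0.1, 0]
  ]
}}

```text
time: 38.15
position: [0.582, 0.1343, 0.1128]
orientation: [-2.346, -2.088, 0.001]
ft_force: [-0.1, -0.1, -1.1]
gripper_width: 0.0423
```

>>> {"method": "carry_out", "body": {
  "motion": [
    [0, -0.2, 0.1, 0],
    [0, -0.2, 0.1, 0],
    [0, -0.2, 0.1, 0],
    [0, -0.2, 0.1, 0],
    [0, -0.2, -1.5, 0],
    [0, -0.2, -3, 0],
    [0, -3.5, -4, 0],
    [0, -5.3, -4, 0],
    [0, -5.3, -4, 0],
    [0, -5.3, -4, 0]
  ],
  "claw": 0.3
}}

```text
time: 38.98
position: [0.5294, 0.1406, 0.1534]
orientation: [2.346, 2.089, 0.001]
ft_force: [0.8, 0.1, 0.1]
gripper_width: 0.06
```

Run:
```python
from h import *
wsnap('w31')
d=dict(np.load('w28.npz'))
w=np.array([ray('wrist',u,.009,d)[:2] for u in [(252,270),(304,278),(290,356),(238,349)]]); m=w.mean(0); ax=(w[2]+w[3]-w[0]-w[1])/2; y=np.arctan2(ax[1],ax[0]); print(m,np.hypot(*ax),y)
lidgo(*m,y,.07)
```

```text
t 39.03 pos [0.5302 0.1405 0.1533] yaw 1.455 q [ 0.12  0.36 -0.27  0.94 -0.    0.24] F [ 0.1 -0.6 -0.1] w 0.0601
[ 0.50031473 -0.39416974] 0.07730811345774354 -0.19901532023026358
pos [0.5302 0.1405 0.1533] yaw 1.455 j6 0.24 -> shift cm [-53.27   1.01   8.32] turn 0.083 rows>= 13
```

View pics/w31.png

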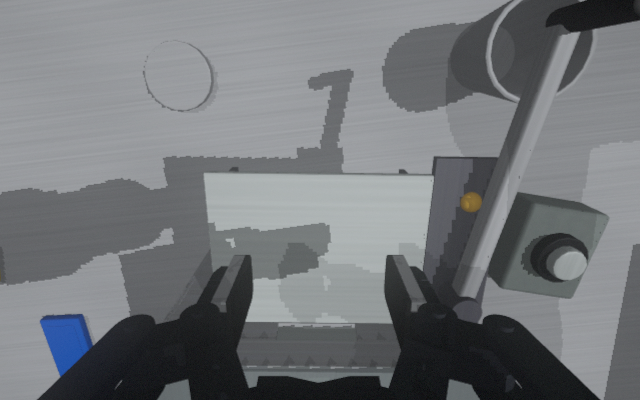

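>>> {"method": "carry_out", "body": {
  "motion": [
    [-3, -2, -1, 0.04],
    [-7, -2, -1, 0.08],
    [-11, -2, 0, 0.08],
    [-15, -1, 0, 0.08],
    [-19, 0, 0, 0.08],
    [-23, 1, 1, 0.08],
    [-27, 1, 2, 0.08],
    [-31, 1, 3, 0.08],
    [-35, 1, 4, 0.08],
    [-39, 1, 5, 0.08],
    [-43, 1, 6, 0.08],
    [-47, 1, 7, 0.08]
  ]
}}

```text
time: 40.03
position: [0.4853, -0.3306, 0.0821]
orientation: [2.428, 1.992, 0.0]
ft_force: [0.4, 0.1, 0.2]
gripper_width: 0.06
```

>>> {"method": "carry_out", "body": {
  "motion": [
    [-4, 0, 1, 0],
    [-5.8, 0, 1, 0],
    [-5.8, 0, 1, 0],
    [-5.8, 0, 1, 0]
  ]
}}

```text
time: 40.37
position: [0.4738, -0.3856, 0.0723]
orientation: [-2.43, -1.99, -0.001]
ft_force: [-0.9, 0.8, 0.1]
gripper_width: 0.0597
```

Run:
```python
from h import *
wsnap('w32'); lidgo(.5003,-.394,-.2,.07)
```

```text
t 40.42 pos [ 0.4741 -0.3843  0.0725] yaw 1.374 q [-0.8   0.54 -0.2   0.83  0.   -0.61] F [ 0.4  0.4 -0.8] w 0.0599
pos [ 0.4741 -0.3843  0.0725] yaw 1.374 j6 -0.61 -> shift cm [-0.43  0.56  0.25] turn 0.003 rows>= 1
```

View pics/w32.png

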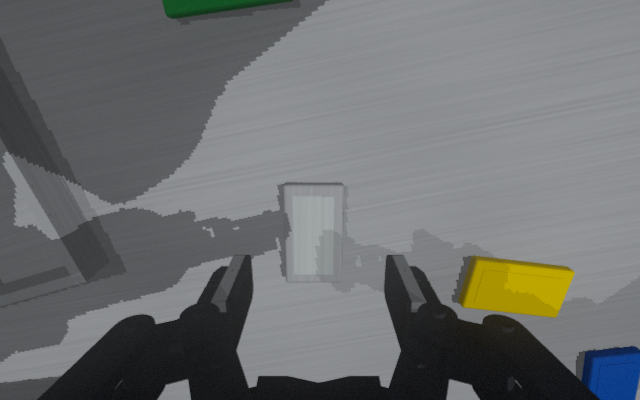

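Run:
```python
from h import *
wl('w32',[(285,184.5),(343.5,184.5),(343,282),(286,282)])
```

```text
[ 0.5013 -0.3942] L 0.08 W 0.0433 yaw -0.201 yaw(w) -0.2
pos [ 0.4741 -0.3843  0.0725] yaw 1.374 j6 -0.61 -> shift cm [-0.44  0.66 10.35] turn 0.004 rows>= 3
```

>>> {"method": "carry_out", "body": {
  "motion": [
    [-0.4, 0.6, 4, 0],
    [-0.4, 0.6, 7.5, 0],
    [-0.4, 0.6, 9.2, 0],
    [-0.4, 0.6, 10.3, 0],
    [-0.4, 0.6, 10.3, 0],
    [-0.4, 0.6, 10.3, 0]
  ]
}}

```text
time: 40.92
position: [0.4799, -0.3888, -0.0296]
orientation: [2.427, 1.995, 0.0]
ft_force: [0.5, 0.0, 1.0]
gripper_width: 0.06
```

>>> {"method": "carry_out", "body": {
  "motion": [
    [0, 0, 0, 0],
    [0, 0, 0, 0],
    [0, 0, 0, 0],
    [0, 0, 0, 0],
    [0, 0, 0, 0]
  ],
  "claw": 1
}}

```text
time: 41.33
position: [0.4808, -0.3907, -0.0278]
orientation: [2.425, 1.991, 0.002]
ft_force: [0.2, 1.7, 6.5]
gripper_width: 0.0418
```

>>> {"method": "carry_out", "body": {
  "motion": [
    [0, 0, -3, 0],
    [0, 0, -7, 0],
    [0, 0, -11, 0],
    [0, 0, -15, 0],
    [0, 0, -19, 0],
    [0, 0, -21, 0],
    [0, 0, -21, 0],
    [0, 0, -21, 0],
    [0, 0, -21, 0]
  ]
}}

```text
time: 42.08
position: [0.4785, -0.3891, 0.179]
orientation: [-2.427, -1.992, 0.0]
ft_force: [0.1, 0.8, -0.5]
gripper_width: 0.0415
```

Run:
```python
from h import *
wsnap('w33'); pre(.165)
```

```text
t 42.13 pos [ 0.4782 -0.3887  0.1783] yaw 1.375 q [-0.8   0.46 -0.04  1.07 -0.   -0.61] F [-0.7 -0.4 -0.8] w 0.0416
pos [ 0.4782 -0.3887  0.1783] yaw 1.375 j6 -0.61 -> shift cm [52.74 -7.95  1.43] turn -0.08 rows>= 13
```

View pics/w33.png

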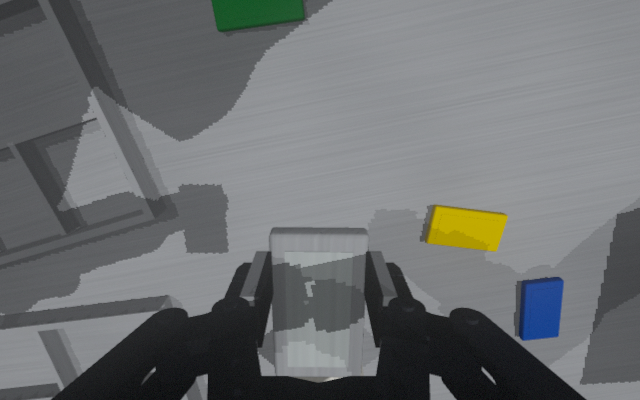

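>>> {"method": "carry_out", "body": {
  "motion": [
    [4, -0.8, 0.2, -0.05],
    [8, -1.6, 0.4, -0.08],
    [12, -2.6, 0.6, -0.08],
    [16, -3.5, 0.8, -0.08],
    [20, -4.5, 1, -0.08],
    [24, -5.5, 1, -0.08],
    [28, -6.5, 1, -0.08],
    [32, -7.3, 1, -0.08],
    [36, -8, 1, -0.08],
    [40, -8, 1, -0.08],
    [44, -8, 1, -0.08],
    [48, -8, 1, -0.08]
  ]
}}

```text
time: 43.13
position: [0.4927, 0.0987, 0.1683]
orientation: [-2.345, -2.087, 0.004]
ft_force: [1.4, -1.1, -1.0]
gripper_width: 0.0419
```

Run:
```python
from h import *
state();pre(.165)
```

```text
t 43.13 pos [0.4927 0.0987 0.1683] yaw 1.455 q [ 0.05  0.27 -0.36  0.95 -0.    0.17] F [ 1.4 -1.1 -1. ] w 0.0419
pos [0.4927 0.0987 0.1683] yaw 1.455 j6 0.17 -> shift cm [4.63 0.5  0.32] turn 0.0 rows>= 2
```

>>> {"method": "carry_out", "body": {
  "motion": [
    [4, 0.3, 0, 0],
    [4.7, 0.3, 0, 0],
    [4.7, 0.3, 0, 0],
    [4.7, 0.3, 0, 0],
    [4.7, 0.3, 2, 0],
    [4.7, 0.3, 4, 0],
    [4.7, 0.3, 5, 0],
    [4.7, 0.3, 5, 0],
    [4.7, 0.3, 5, 0],
    [4.7, 0.3, 5, 0]
  ]
}}

```text
time: 43.97
position: [0.5032, 0.1424, 0.1206]
orientation: [2.348, 2.087, 0.001]
ft_force: [1.2, -0.3, -0.4]
gripper_width: 0.0413
```

Run:
```python
from h import *
wsnap('w34'); fin(.1145); pre(.1145)
```

```text
t 44.02 pos [0.5035 0.1426 0.1209] yaw 1.454 q [ 0.14  0.34 -0.38  0.84 -0.    0.25] F [-0.2  0.6 -0.8] w 0.0415
pos [0.5035 0.1426 0.1209] yaw 1.454 j6 0.25 -> shift cm [0.05 7.94 0.66] turn -0.001 rows>= 2
pos [0.5035 0.1426 0.1209] yaw 1.454 j6 0.25 -> shift cm [ 0.14 -0.06  0.64] turn -0.001 rows>= 1
```

View pics/w34.png

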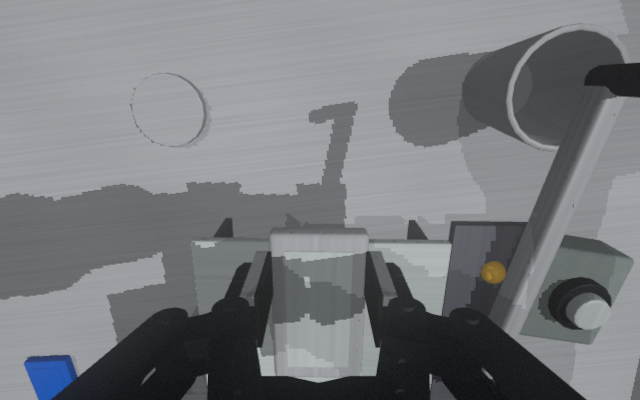

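>>> {"method": "carry_out", "body": {
  "motion": [
    [0.1, 0, 0.65, 0],
    [0.1, 0, 0.65, 0],
    [0.1, 0, 0.65, 0],
    [0.1, 2, 0.65, 0],
    [0.1, 4, 0.65, 0],
    [0.1, 4.6, 0.65, 0],
    [0.1, 4.6, 0.65, 0]
  ]
}}

```text
time: 44.6
position: [0.55, 0.1387, 0.1135]
orientation: [2.347, 2.088, 0.002]
ft_force: [-0.4, -0.3, -0.3]
gripper_width: 0.0422
```

Run:
```python
from h import *
state(); fin(.113)
```

```text
t 44.6 pos [0.55   0.1387 0.1135] yaw 1.454 q [ 0.12  0.43 -0.27  0.87 -0.    0.23] F [-0.4 -0.3 -0.3] w 0.0422
pos [0.55   0.1387 0.1135] yaw 1.454 j6 0.23 -> shift cm [-0.09  3.28  0.06] turn -0.0 rows>= 1
```

>>> {"method": "carry_out", "body": {
  "motion": [
    [-0.05, 1.5, 0, 0],
    [-0.05, 2.5, 0, 0],
    [-0.05, 3.3, 0, 0],
    [-0.05, 3.4, 0, 0],
    [-0.05, 3.4, 0, 0]
  ]
}}

```text
time: 45.02
position: [0.5816, 0.1344, 0.1132]
orientation: [-2.346, -2.088, 0.001]
ft_force: [-0.7, 0.2, -0.8]
gripper_width: 0.0418
```

>>> {"method": "carry_out", "body": {
  "motion": [
    [0, -0.2, 0.1, 0],
    [0, -0.2, 0.1, 0],
    [0, -0.2, 0.1, 0],
    [0, -0.2, 0.1, 0],
    [0, -0.2, -1.5, 0],
    [0, -0.2, -3, 0],
    [0, -3.5, -4, 0],
    [0, -5.3, -6, 0],
    [0, -9, -9, 0],
    [0, -10, -9, 0],
    [0, -10, -9, 0]
  ],
  "claw": 0.3
}}

```text
time: 45.93
position: [0.481, 0.1466, 0.2057]
orientation: [2.344, 2.09, 0.003]
ft_force: [0.4, -1.0, -0.7]
gripper_width: 0.0594
```

Run:
```python
from h import *
wsnap('w35')
im=topimg('top35'); cv2.imwrite('pics/top35c.png',cv2.resize(im[60:260,200:480,::-1],None,fx=2.85,fy=2.85,interpolation=cv2.INTER_CUBIC))
```

```text
t 45.98 pos [0.4825 0.1463 0.2047] yaw 1.456 q [ 0.15  0.24 -0.3   1.03 -0.    0.26] F [ 1.   0.4 -0.3] w 0.06
```

View pics/w35.png

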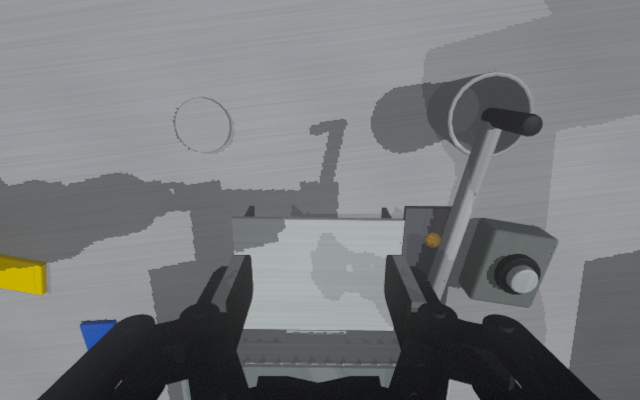

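View pics/top35c.png

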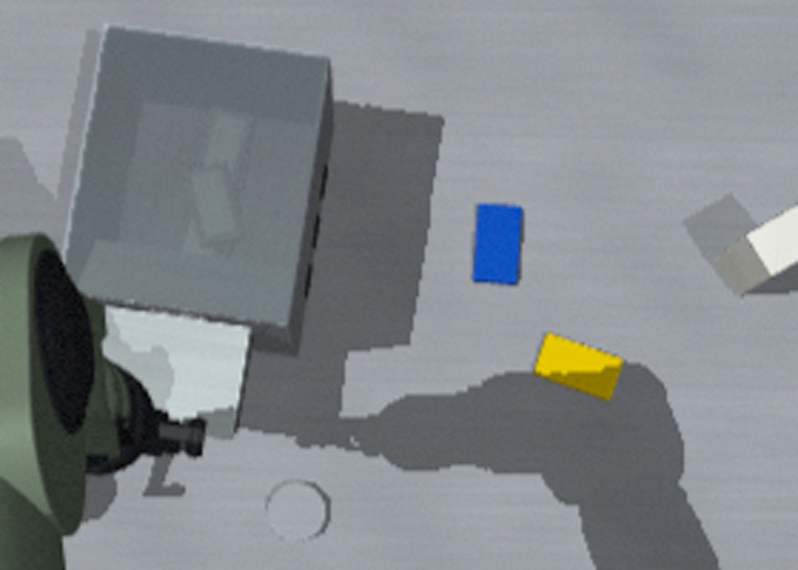

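Run:
```python
from h import *
im=cv2.imread('pics/top35.png')[66:172,215:320]; im=cv2.convertScaleAbs(im,alpha=2.6,beta=-170); cv2.imwrite('pics/in1.png',cv2.resize(im,None,fx=5.6,fy=5.6,interpolation=cv2.INTER_CUBIC))
s=vision.read_camera('scene')[200:340,220:370,::-1]; s=cv2.convertScaleAbs(s,alpha=2.2,beta=-120); cv2.imwrite('pics/in2.png',cv2.resize(s,None,fx=4.2,fy=4.2,interpolation=cv2.INTER_CUBIC))
f=lambda X:((proj('top',X)-[215,66])*5.6).round(0)
for z in (.006,.04,.098,.14): print(z,[f(np.r_[sw(x,y),z]) for x,y in((.003,-.025),(.003,.025),(.06,0),(.12,0))])
```

```text
0.006 [array([352., 637.]), array([254., 623.]), array([320., 520.]), array([338., 406.])]
0.04 [array([344., 625.]), array([243., 611.]), array([311., 505.]), array([330., 388.])]
0.098 [array([330., 604.]), array([224., 590.]), array([296., 478.]), array([315., 355.])]
0.14 [array([319., 588.]), array([208., 572.]), array([283., 457.]), array([303., 328.])]
```

View pics/in1.png

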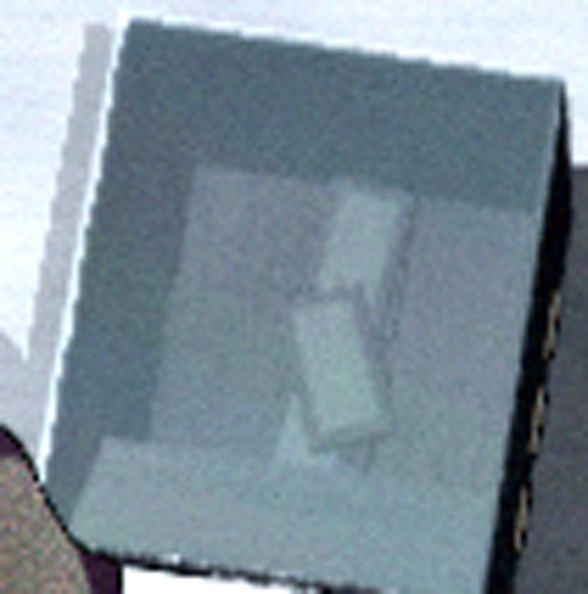

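View pics/in2.png

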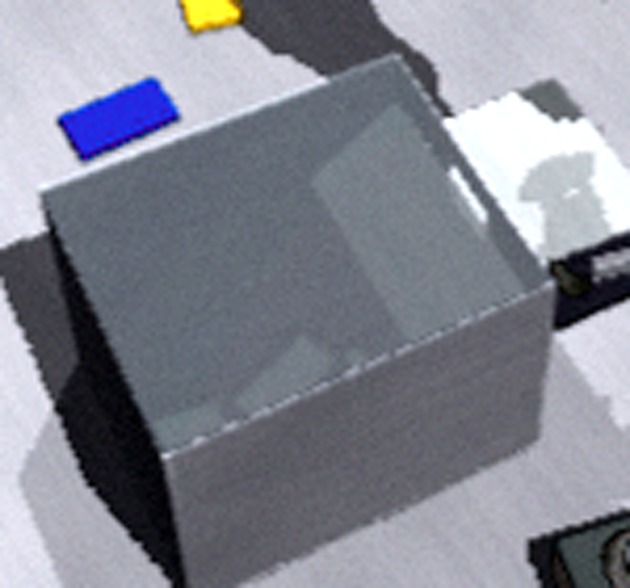

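All five lids are down in the box. The chute is empty and the counter has no steel oblong lids left. Next I swing the guard shut.

Run:
```python
from h import *
im=cv2.imread('pics/top35.png'); 
go(.4335,.2640,.24,-.309)
```

```text
pos [0.4835 0.1459 0.2033] yaw 1.455 j6 0.26 -> shift cm [11.15 -6.33 -3.67] turn -1.378 rows>= 12
```

View pics/top35.png

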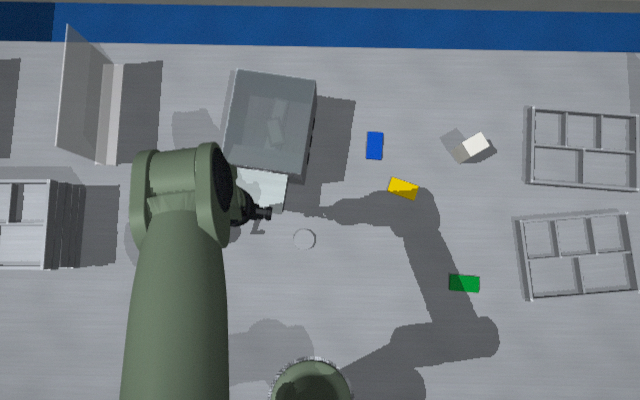

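>>> {"method": "carry_out", "body": {
  "motion": [
    [2, -1, -3, 0.12],
    [5, -3, -3.7, 0.24],
    [8, -5, -3.7, 0.36],
    [11, -6.3, -3.7, 0.48],
    [11.1, -6.3, -3.7, 0.6],
    [11.1, -6.3, -3.7, 0.72],
    [11.1, -6.3, -3.7, 0.84],
    [11.1, -6.3, -3.7, 0.96],
    [11.1, -6.3, -3.7, 1.08],
    [11.1, -6.3, -3.7, 1.2],
    [11.1, -6.3, -3.7, 1.32],
    [11.1, -6.3, -3.7, 1.44]
  ],
  "claw": 0.5
}}

```text
time: 47.08
position: [0.434, 0.2634, 0.2391]
orientation: [3.141, 0.013, -0.002]
ft_force: [0.3, 0.6, 1.0]
gripper_width: 0.0431
```

>>> {"method": "carry_out", "body": {
  "motion": [
    [0, 0, 0, 0.12],
    [0, 0, 0, 0.24],
    [0, 0, 0, 0.32],
    [0, 0, 0, 0.32],
    [0, 0, 0, 0.32]
  ]
}}

```text
time: 47.5
position: [0.4337, 0.2634, 0.2394]
orientation: [3.105, -0.475, -0.002]
ft_force: [0.0, 0.0, -0.5]
gripper_width: 0.0424
```

Run:
```python
from h import *
wsnap('w36'); go(.4335,.2640,.143,-.309)
```

```text
t 47.55 pos [0.4335 0.2634 0.2396] yaw -0.304 q [ 0.4   0.22 -0.23  1.12 -0.    2.27] F [-0.   0.1  0.8] w 0.0422
pos [0.4335 0.2634 0.2396] yaw -0.304 j6 2.27 -> shift cm [-0.01 -0.07  9.66] turn 0.005 rows>= 3
```

View pics/w36.png

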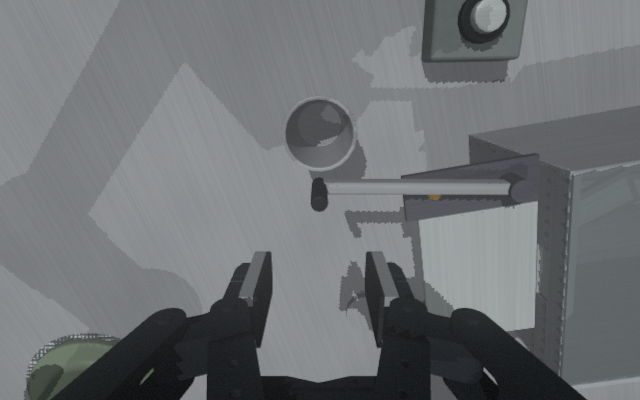

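>>> {"method": "carry_out", "body": {
  "motion": [
    [0, 0, 3, 0],
    [0, 0, 6, 0],
    [0, 0, 8, 0],
    [0, 0, 9.6, 0],
    [0, 0, 9.6, 0],
    [0, 0, 9.6, 0]
  ]
}}

```text
time: 48.05
position: [0.4327, 0.2632, 0.1438]
orientation: [3.104, -0.476, -0.003]
ft_force: [0.5, -0.4, 1.0]
gripper_width: 0.0427
```

>>> {"method": "carry_out", "body": {
  "motion": [
    [0, 0, 0, 0],
    [0, 0, 0, 0],
    [0, 0, 0, 0],
    [0, 0, 0, 0],
    [0, 0, 0, 0],
    [0, 0, 0, 0]
  ],
  "claw": 1,
  "grip_force": 40
}}

```text
time: 48.55
position: [0.4343, 0.2639, 0.1456]
orientation: [-3.104, 0.477, -0.004]
ft_force: [0.6, -0.5, 5.9]
gripper_width: 0.0101
```

Run:
```python
from h import *
arc(list(np.arange(1.7,.5,-.1)),r=.153)
```

```text
t 48.55 pos [0.4343 0.2639 0.1456] yaw -0.305 q [ 0.4   0.29 -0.39  0.89 -0.    2.28] F [ 0.6 -0.5  5.9] w 0.0101
th0 1.745 r 0.1542 yaw-th mismatch -0.013
1.7 [0.15 0.69] turn -0.06
1.6 [0.31 2.21] turn -0.16
1.5 [0.63 3.71] turn -0.26
1.4 [1.09 5.16] turn -0.36
1.3 [1.7  6.57] turn -0.46
1.2 [2.44 7.9 ] turn -0.56
1.1 [3.32 9.16] turn -0.66
1.0 [ 4.31 10.32] turn -0.76
0.9 [ 5.42 11.38] turn -0.86
0.8 [ 6.62 12.32] turn -0.96
0.7 [ 7.92 13.13] turn -1.06
0.6 [ 9.29 13.82] turn -1.16
```

>>> {"method": "carry_out", "body": {
  "motion": [
    [0.1, 0.7, 0, -0.06],
    [0.25, 2.2, 0, -0.16],
    [0.6, 3.7, 0, -0.26],
    [1.0, 5.2, 0, -0.36],
    [1.6, 6.6, 0, -0.46],
    [2.4, 7.9, 0, -0.56],
    [3.3, 9.2, 0, -0.66],
    [4.3, 10.3, 0, -0.76],
    [5.4, 11.4, 0, -0.86],
    [6.6, 12.3, 0, -0.96],
    [7.9, 13.1, 0, -1.06],
    [7.9, 13.1, 0, -1.06]
  ]
}}

```text
time: 49.55
position: [0.4706, 0.1119, 0.1455]
orientation: [2.917, 1.157, 0.0]
ft_force: [-3.8, -4.0, 10.7]
gripper_width: 0.0099
```

Run:
```python
from h import *
arc(list(np.arange(.65,-.01,-.05)),r=.1542)
```

```text
t 49.55 pos [0.4706 0.1119 0.1455] yaw 0.755 q [ 0.08  0.25 -0.44  0.87 -0.    0.9 ] F [-3.8 -4.  10.7] w 0.0099
th0 0.685 r 0.1549 yaw-th mismatch -0.013
0.65 [0.08 0.54] turn -0.05
0.6 [0.14 1.31] turn -0.1
0.55 [0.23 2.07] turn -0.15
0.5 [0.36 2.83] turn -0.2
0.45 [0.53 3.58] turn -0.25
0.4 [0.74 4.33] turn -0.3
0.35 [0.99 5.06] turn -0.35
0.3 [1.27 5.77] turn -0.4
0.25 [1.58 6.48] turn -0.45
0.2 [1.93 7.16] turn -0.5
0.15 [2.32 7.83] turn -0.55
0.1 [2.74 8.48] turn -0.6
0.05 [3.19 9.11] turn -0.65
-0.0 [3.67 9.71] turn -0.7
```

>>> {"method": "carry_out", "body": {
  "motion": [
    [0.1, 1.3, 0, -0.1],
    [0.35, 2.8, 0, -0.2],
    [0.7, 4.3, 0, -0.3],
    [1.25, 5.8, 0, -0.4],
    [1.9, 7.2, 0, -0.5],
    [2.7, 8.5, 0, -0.6],
    [3.2, 9.1, 0, -0.65],
    [3.4, 9.4, 0, -0.67],
    [3.4, 9.4, 0, -0.67],
    [3.4, 9.4, 0, -0.67]
  ]
}}

```text
time: 50.38
position: [0.5595, 0.0657, 0.1457]
orientation: [2.375, 2.046, -0.005]
ft_force: [-1.0, -10.4, 7.9]
gripper_width: 0.0096
```

Run:
```python
from h import *
arc([.05,0,-.05],r=.1547)
```

```text
t 50.38 pos [0.5595 0.0657 0.1457] yaw 1.422 q [-0.01  0.39 -0.24  0.94 -0.01  0.14] F [ -1.  -10.4   7.9] w 0.0096
th0 0.027 r 0.1554 yaw-th mismatch -0.004
0.05 [ 0.07 -0.36] turn 0.02
0 [0.08 0.42] turn -0.03
-0.05 [0.12 1.19] turn -0.08
```

>>> {"method": "carry_out", "body": {
  "motion": [
    [0.1, 0.3, 0, -0.02],
    [0.1, 0.5, 0, -0.03],
    [0.1, 0.5, 0, -0.03]
  ]
}}

```text
time: 50.63
position: [0.5644, 0.065, 0.1457]
orientation: [2.343, 2.08, -0.008]
ft_force: [-1.5, -12.9, 6.6]
gripper_width: 0.0097
```

>>> {"method": "carry_out", "body": {
  "motion": [
    [0, 0, 0, 0],
    [0, 0, 0, 0],
    [0, 0, 0, 0],
    [0, 0, 0, 0],
    [0, 0, -2, 0],
    [0, 0, -5, 0],
    [0, 0, -8, 0],
    [0, -4, -9, 0],
    [0, -7, -9, 0],
    [0, -7, -9, 0],
    [0, -7, -9, 0]
  ],
  "claw": 0.5
}}

```text
time: 51.55
position: [0.4926, 0.0786, 0.2347]
orientation: [-2.345, -2.09, -0.0]
ft_force: [1.8, -0.9, 0.4]
gripper_width: 0.0426
```

Run:
```python
from h import *
wsnap('w37')
```

```text
t 51.6 pos [0.4939 0.0784 0.2347] yaw 1.455 q [ 0.01  0.21 -0.26  1.1   0.    0.12] F [0.7 0.3 0.2] w 0.0431
```

View pics/w37.png

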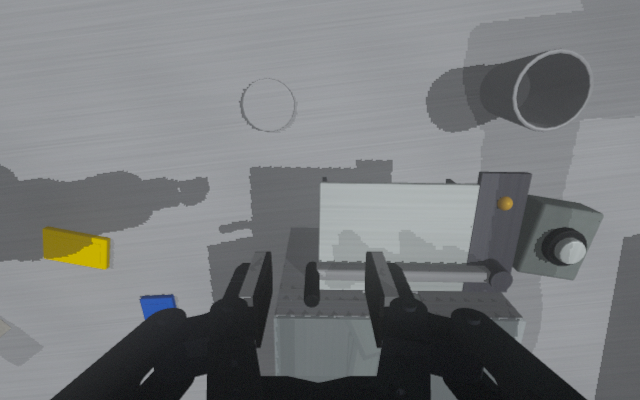

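Run:
```python
from h import *
obs=[('w35',(523,279)),('w37',(571,249)),('w36',(490,15)),('w31',(570,264))]
D=[(dict(np.load(n+'.npz')),u) for n,u in obs]
f=lambda X:np.concatenate([proj('wrist',X,d)-u for d,u in D])
r=least_squares(f,[.62,.35,.05]); print(r.x,r.fun.round(1))
go(r.x[0],r.x[1],.16,1.455)
```

```text
[0.62360954 0.34886274 0.06001156] [ 0.7  0.7  0.8  1.8 -1.6 -0.  -1.3 -0.3]
pos [0.4939 0.0784 0.2347] yaw 1.455 j6 0.12 -> shift cm [28.36  9.77  7.48] turn 0.0 rows>= 8
```

>>> {"method": "carry_out", "body": {
  "motion": [
    [3, 0, 0, 0],
    [7, 1, 0, 0],
    [11, 3, 0, 0],
    [15, 4.5, 0, 0],
    [19, 6, 0, 0],
    [23, 8, 0, 0],
    [27, 9.7, 0, 0],
    [28.4, 9.8, 3, 0],
    [28.4, 9.8, 7, 0],
    [28.4, 9.8, 7.5, 0],
    [28.4, 9.8, 7.5, 0],
    [28.4, 9.8, 7.5, 0]
  ],
  "claw": 1
}}

```text
time: 52.6
position: [0.6245, 0.3482, 0.1598]
orientation: [-2.347, -2.088, 0.001]
ft_force: [-0.6, -0.3, 1.2]
gripper_width: 0.0
```

Run:
```python
from h import *
wsnap('w38'); go(.6236,.3495,.045,1.455)
```

```text
t 52.65 pos [0.6254 0.3484 0.1615] yaw 1.454 q [ 0.41  0.67  0.26  1.17 -0.    0.52] F [ 0.3 -0.2  0.8] w 0.0003
pos [0.6254 0.3484 0.1615] yaw 1.454 j6 0.52 -> shift cm [ 0.07 -0.22 11.65] turn -0.001 rows>= 3
```

View pics/w38.png

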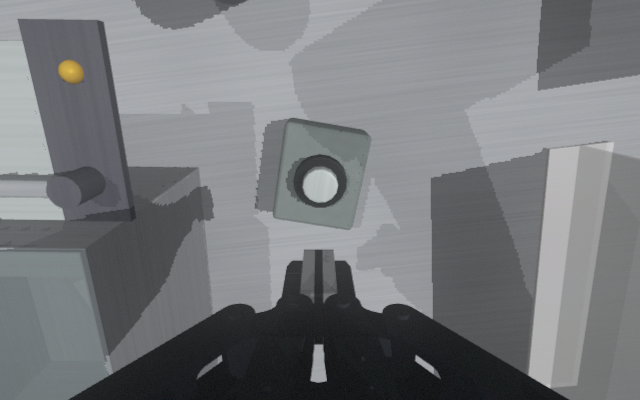

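>>> {"method": "carry_out", "body": {
  "motion": [
    [0.1, -0.5, 4, 0],
    [0.1, -0.5, 8, 0],
    [0.1, -0.5, 11.3, 0],
    [0.1, -0.5, 11.3, 0],
    [0.1, -0.5, 11.3, 0]
  ]
}}

```text
time: 53.07
position: [0.6195, 0.3496, 0.0476]
orientation: [-2.348, -2.087, 0.001]
ft_force: [0.2, 0.4, 0.5]
gripper_width: -0.0003
```

>>> {"method": "carry_out", "body": {
  "motion": [
    [0, 0, 0.4, 0],
    [0, 0, 0.8, 0],
    [0, 0, 1.0, 0],
    [0, 0, 1.0, 0]
  ]
}}

```text
time: 53.4
position: [0.6201, 0.3506, 0.0378]
orientation: [2.346, 2.088, 0.003]
ft_force: [-0.5, -0.4, -0.2]
gripper_width: -0.0001
```

>>> {"method": "carry_out", "body": {
  "motion": [
    [0, 0, 0.3, 0],
    [0, 0, 0.5, 0],
    [0, 0, 0.5, 0]
  ]
}}

```text
time: 53.65
position: [0.6189, 0.3502, 0.031]
orientation: [-2.346, -2.089, 0.001]
ft_force: [-0.4, -0.1, 0.3]
gripper_width: -0.0001
```

Not touching yet; I'll continue in small steps.

>>> {"method": "carry_out", "body": {
  "motion": [
    [0, 0, 0.2, 0],
    [0, 0, 0.4, 0],
    [0, 0, 0.4, 0]
  ]
}}

```text
time: 53.9
position: [0.6193, 0.3504, 0.0273]
orientation: [-2.347, -2.089, -0.0]
ft_force: [-0.5, -0.0, 2.8]
gripper_width: -0.0
```

>>> {"method": "carry_out", "body": {
  "motion": [
    [0, 0, 0.2, 0],
    [0, 0, 0.4, 0],
    [0, 0, 0.4, 0]
  ]
}}

```text
time: 54.15
position: [0.6194, 0.3504, 0.0239]
orientation: [2.346, 2.089, 0.001]
ft_force: [-0.6, -0.1, 4.6]
gripper_width: 0.0001
```

>>> {"method": "carry_out", "body": {
  "motion": [
    [0, 0, 0.2, 0],
    [0, 0, 0.3, 0],
    [0, 0, 0.3, 0]
  ]
}}

```text
time: 54.4
position: [0.6195, 0.3505, 0.0236]
orientation: [2.346, 2.089, 0.002]
ft_force: [-6.5, -2.5, 18.2]
gripper_width: -0.0
```

Fully down: the force jumped to 18 N at the stop. Releasing and retreating.

>>> {"method": "carry_out", "body": {
  "motion": [
    [0, 0, 0.1, 0],
    [0, 0, 0, 0],
    [0, 0, -2, 0],
    [0, 0, -6, 0],
    [0, 0, -10, 0],
    [0, 0, -14, 0],
    [0, 0, -18, 0],
    [0, 0, -22, 0],
    [0, 0, -22, 0],
    [0, 0, -22, 0],
    [0, 0, -22, 0]
  ]
}}

```text
time: 55.32
position: [0.6191, 0.3502, 0.2396]
orientation: [-2.347, -2.089, 0.001]
ft_force: [0.2, 0.1, -0.9]
gripper_width: 0.0004
```

Run:
```python
from h import *
wsnap('w39')
im=topimg('top39'); s=vision.read_camera('scene'); cv2.imwrite('pics/s39.png',s[:,:,::-1])
c=cv2.convertScaleAbs(s[200:380,220:440,::-1],alpha=1.5,beta=-30); cv2.imwrite('pics/s39c.png',cv2.resize(c,None,fx=3.3,fy=3.3,interpolation=cv2.INTER_CUBIC))
```

```text
t 55.37 pos [0.6184 0.3499 0.2384] yaw 1.455 q [ 0.41  0.63  0.4   1.34 -0.    0.53] F [-0.2 -0.3 -1.2] w -0.0005
```

View pics/w39.png

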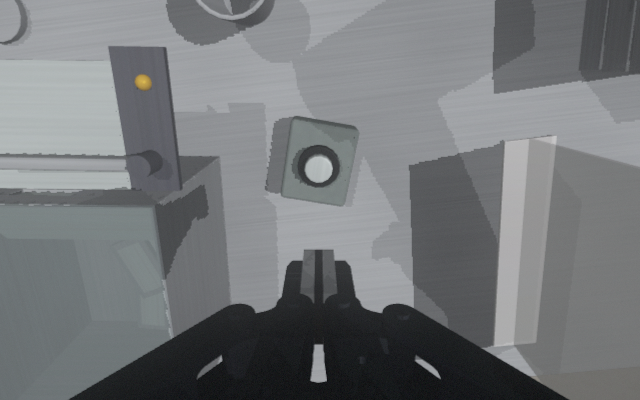

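View pics/s39c.png

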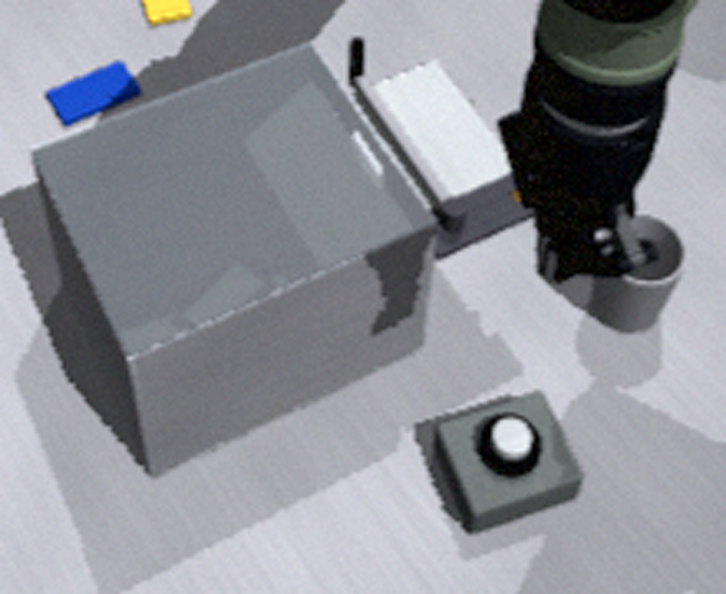

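View pics/top39.png

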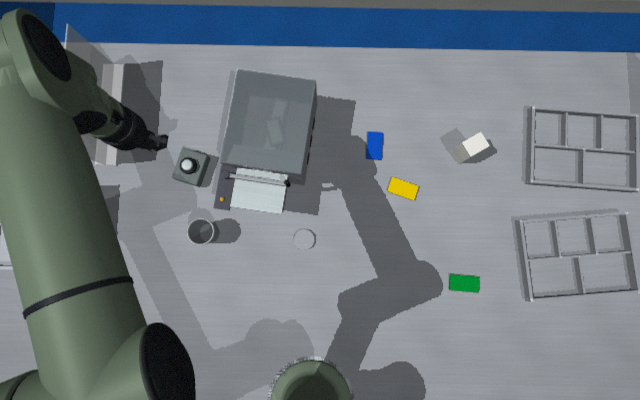

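Run:
```python
from h import *
im=cv2.imread('pics/top39.png')[140:260,165:325]; cv2.imwrite('pics/t39c.png',cv2.resize(im,None,fx=5,fy=5,interpolation=cv2.INTER_CUBIC))
```

```text
(no output)
```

View pics/t39c.png

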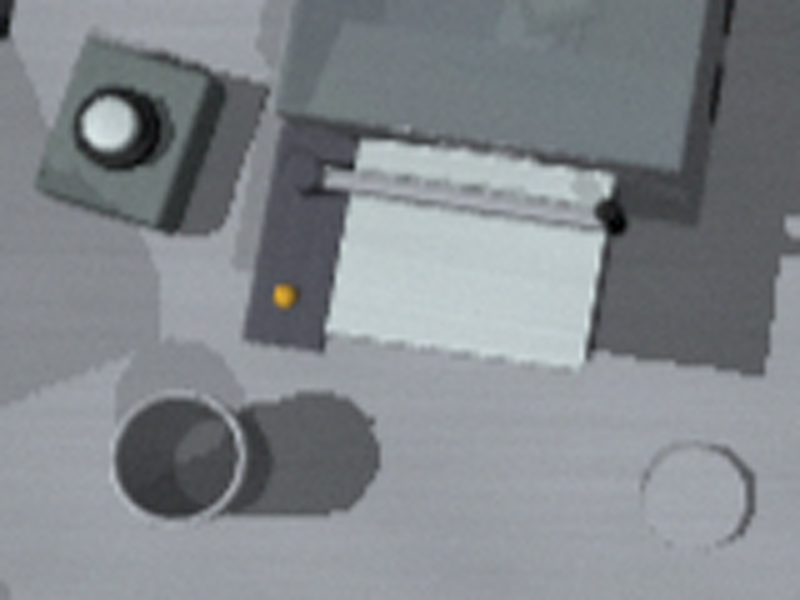

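Run:
```python
from workcell import job_done
print(job_done())
```

```text
the job is handed in; nothing more can be done
None
```

I swung the guard out until it seated open, pushed all five lids present through the slot, shut the guard and pressed start once. The job is handed in at about 55 s on the robot's clock; it reports no verdict.

Last checks, all from the camera pictures:
- **Lids:** they lie in a pile on the box floor with the chute and ledge empty. Because they overlap, I could not count all five separately through the roof, but each was seen gone from the ledge after release and none is left on the counter.
- **Guard:** it reached about 1.76 rad when opened, with the ball nose standing behind the bar. It is now shut at about 0.02 rad.
- **Button:** it went down to its stop (about 18 N), only after the guard was shut, and looks the same as before in the final pictures, so it is back up.
- **Other things:** the cup, the round lid, the carton and the coloured look-alikes are where they were. The robot touches nothing.

Two things went differently from the description:
- **Fingertip position:** the fingertips sat about 26–37 mm behind the reported TCP, depending on how far the gripper was open. My first grip on the post closed on nothing because of this. I corrected it by touch and from the pictures.
- **Knocked lid:** one lid was knocked aside mid-run and nudged its neighbour. I measured both again before picking them up.

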